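# Change over the wheel-drilling jig

## Task

Change over the wheel-drilling jig for the next batch: first turn the red-knobbed crank until the clear bush plate is fully back, then put every drilled wheel (dark axle hole), whether left in the jig or lying on the bench, into the green bin, and get every undrilled blank flat into a pocket of its own, leaving spare pockets empty. With all wheels sorted, crank the plate fully forward over the blanks again, and do not disturb the pine block, the batten or the drill.

Things in the scene. Friction and masses are not known exactly. Their poses are not given: they have to be found in the camera images.
- jig: drilling jig fixed to the bench: 12 mm plywood board, x -45 to 200, y -165 to 165 mm, four pockets in a row along its y. Origin on the bench at the row's middle, x towards the crank, z up. Rails at y = +-155 mm (14 wide, x -50 to 175) are 44 mm high and carry the clear plate. Blue gearbox 50 mm square at x 170 mm, 68 mm high, neck to 80. Before the row (-x) nothing stands above the board
- pocket0 (a point): centre of pocket 0 on its floor (bench level, z axis up, axes as the jig): a 65 mm square hole right through the 12 mm board, so a seated wheel lies on the bench with its middle at 18 mm and its top at 36 mm; pockets are 74 mm apart
- pocket1 (a point): centre of pocket 1 on its floor (bench level, z axis up, axes as the jig): a 65 mm square hole right through the 12 mm board, so a seated wheel lies on the bench with its middle at 18 mm and its top at 36 mm; pockets are 74 mm apart
- pocket2 (a point): centre of pocket 2 on its floor (bench level, z axis up, axes as the jig): a 65 mm square hole right through the 12 mm board, so a seated wheel lies on the bench with its middle at 18 mm and its top at 36 mm; pockets are 74 mm apart
- pocket3 (a point): centre of pocket 3 on its floor (bench level, z axis up, axes as the jig): a 65 mm square hole right through the 12 mm board, so a seated wheel lies on the bench with its middle at 18 mm and its top at 36 mm; pockets are 74 mm apart
- crank (a joint): hand crank, vertical axis, rad over all turns: 0 = clear plate fully forward (closed, over the pockets), 12.57 (two full turns, end stop) = plate fully back (open). Grows anticlockwise seen from above; at 0 its arm points along the jig's +x. Stays where left; under 5 N at the knob turns it. Moves the plate 52.5 mm a turn
- crank_axis (a point): point on the crank's axis at the height of the knob's middle, 118 mm above the bench; axes as the jig
- crank_grip (a point): middle of the red upright crank knob: 24 mm diameter, 46 mm tall (93 to 139 mm above the bench), 50 mm from the crank's axis; it spins freely on its pin, so an unturned gripper can hold it all the way round. The steel arm below it tops out at 92 mm
- plate_mid (a point): middle of the top of the sliding clear plate: 60 mm (jig x) by 326 mm (jig y), 8 mm thick, underside 44 and top 52 mm above the bench, red rear edge, four steel bushes; over the row when closed, 105 mm behind it (+x) when open. A 12 mm wide steel rack bar sticks out 150 mm behind it at the same height
- blank1: undrilled pine wheel blank, plain pale faces without a hole, 60 mm diameter, 36 mm thick, about 60 g, lying flat at the start; origin at its middle (18 mm above what it lies on), z along its axle. If present it starts in one of the pockets.
- blank2: undrilled pine wheel blank, plain pale faces without a hole, 60 mm diameter, 36 mm thick, about 60 g, lying flat at the start; origin at its middle (18 mm above what it lies on), z along its axle. If present it starts on the bench.
- blank3: undrilled pine wheel blank, plain pale faces without a hole, 60 mm diameter, 36 mm thick, about 60 g, lying flat at the start; origin at its middle (18 mm above what it lies on), z along its axle. If present it starts on the bench.
- blank4: undrilled pine wheel blank, plain pale faces without a hole, 60 mm diameter, 36 mm thick, about 60 g, lying flat at the start; origin at its middle (18 mm above what it lies on), z along its axle. If present it starts on the bench.
- drilled1: drilled pine wheel, with a dark 18 mm axle hole in the middle of both faces (grasp it as a solid disc), 60 mm diameter, 36 mm thick, about 60 g, lying flat at the start; origin at its middle (18 mm above what it lies on), z along its axle. If present it starts in one of the pockets.
- drilled2: drilled pine wheel, with a dark 18 mm axle hole in the middle of both faces (grasp it as a solid disc), 60 mm diameter, 36 mm thick, about 60 g, lying flat at the start; origin at its middle (18 mm above what it lies on), z along its axle. If present it starts in one of the pockets.
- drilled3: drilled pine wheel, with a dark 18 mm axle hole in the middle of both faces (grasp it as a solid disc), 60 mm diameter, 36 mm thick, about 60 g, lying flat at the start; origin at its middle (18 mm above what it lies on), z along its axle. If present it starts in one of the pockets.
- drilled4: drilled pine wheel, with a dark 18 mm axle hole in the middle of both faces (grasp it as a solid disc), 60 mm diameter, 36 mm thick, about 60 g, lying flat at the start; origin at its middle (18 mm above what it lies on), z along its axle. If present it starts on the bench.
- bin: open translucent lime-green plastic bin, fixed, 200 mm (its x) by 180 mm (its y), 70 mm high, walls and floor about 4 mm; rim lip sticks out 6 mm; origin under its middle, z up
- pine_block: bystander: loose pine block 90 x 60 x 45 mm, origin under its middle
- batten: bystander: loose brown wooden batten 160 mm (its x) x 22 x 22 mm, origin under its middle
- drill: bystander: lime and black cordless drill lying on its side, about 190 x 195 x 60 mm, origin under the motor housing
Things that resemble listed ones, but are neither listed nor needed, are in the scene too. Leave any pink look-alike of the blank2 alone.

How it is judged (in metres and radians):
On the way, in this order (a step that is already met when the one before it is completed fails the run):
1. the crank is turned until the plate is fully back (value of joint crank above 12 rad), for 0.2 s.
2. with the plate still back, every drilled wheel lies in the bin and every blank lies flat in a pocket (((horizontal distance between blank1 and pocket0 below 0.008 m and z of blank1 in the frame of pocket0 below 0.023 m) or (horizontal distance between blank1 and pocket1 below 0.008 m and z of blank1 in the frame of pocket1 below 0.023 m) or (horizontal distance between blank1 and pocket2 below 0.008 m and z of blank1 in the frame of pocket2 below 0.023 m) or (horizontal distance between blank1 and pocket3 below 0.008 m and z of blank1 in the frame of pocket3 below 0.023 m)) and ((horizontal distance between blank2 and pocket0 below 0.008 m and z of blank2 in the frame of pocket0 below 0.023 m) or (horizontal distance between blank2 and pocket1 below 0.008 m and z of blank2 in the frame of pocket1 below 0.023 m) or (horizontal distance between blank2 and pocket2 below 0.008 m and z of blank2 in the frame of pocket2 below 0.023 m) or (horizontal distance between blank2 and pocket3 below 0.008 m and z of blank2 in the frame of pocket3 below 0.023 m)) and ((horizontal distance between blank3 and pocket0 below 0.008 m and z of blank3 in the frame of pocket0 below 0.023 m) or (horizontal distance between blank3 and pocket1 below 0.008 m and z of blank3 in the frame of pocket1 below 0.023 m) or (horizontal distance between blank3 and pocket2 below 0.008 m and z of blank3 in the frame of pocket2 below 0.023 m) or (horizontal distance between blank3 and pocket3 below 0.008 m and z of blank3 in the frame of pocket3 below 0.023 m)) and ((horizontal distance between blank4 and pocket0 below 0.008 m and z of blank4 in the frame of pocket0 below 0.023 m) or (horizontal distance between blank4 and pocket1 below 0.008 m and z of blank4 in the frame of pocket1 below 0.023 m) or (horizontal distance between blank4 and pocket2 below 0.008 m and z of blank4 in the frame of pocket2 below 0.023 m) or (horizontal distance between blank4 and pocket3 below 0.008 m and z of blank4 in the frame of pocket3 below 0.023 m)) and x of drilled1 in the frame of bin between -0.094 and 0.094 m and y of drilled1 in the frame of bin between -0.084 and 0.084 m and z of drilled1 in the frame of bin between 0 and 0.075 m and x of drilled2 in the frame of bin between -0.094 and 0.094 m and y of drilled2 in the frame of bin between -0.084 and 0.084 m and z of drilled2 in the frame of bin between 0 and 0.075 m and x of drilled3 in the frame of bin between -0.094 and 0.094 m and y of drilled3 in the frame of bin between -0.084 and 0.084 m and z of drilled3 in the frame of bin between 0 and 0.075 m and x of drilled4 in the frame of bin between -0.094 and 0.094 m and y of drilled4 in the frame of bin between -0.084 and 0.084 m and z of drilled4 in the frame of bin between 0 and 0.075 m and linear speed of each of blank1, blank2, blank3, blank4, drilled1, drilled2, drilled3, drilled4 below 0.03 m/s and value of joint crank above 12 rad), for 0.2 s.
3. the plate is cranked fully forward again (value of joint crank below 0.3 rad), for 0.2 s.
At the end, for the whole second after the job is handed in: Crank below 0.3 rad (plate fully forward within 2.5 mm); every blank present lies flat in a pocket (middle within 8 mm of the pocket centre and below 23 mm height), every drilled wheel present is inside the bin (middle within its walls, lower than 75 mm above the bench) (((horizontal distance between blank1 and pocket0 below 0.008 m and z of blank1 in the frame of pocket0 below 0.023 m) or (horizontal distance between blank1 and pocket1 below 0.008 m and z of blank1 in the frame of pocket1 below 0.023 m) or (horizontal distance between blank1 and pocket2 below 0.008 m and z of blank1 in the frame of pocket2 below 0.023 m) or (horizontal distance between blank1 and pocket3 below 0.008 m and z of blank1 in the frame of pocket3 below 0.023 m)) and ((horizontal distance between blank2 and pocket0 below 0.008 m and z of blank2 in the frame of pocket0 below 0.023 m) or (horizontal distance between blank2 and pocket1 below 0.008 m and z of blank2 in the frame of pocket1 below 0.023 m) or (horizontal distance between blank2 and pocket2 below 0.008 m and z of blank2 in the frame of pocket2 below 0.023 m) or (horizontal distance between blank2 and pocket3 below 0.008 m and z of blank2 in the frame of pocket3 below 0.023 m)) and ((horizontal distance between blank3 and pocket0 below 0.008 m and z of blank3 in the frame of pocket0 below 0.023 m) or (horizontal distance between blank3 and pocket1 below 0.008 m and z of blank3 in the frame of pocket1 below 0.023 m) or (horizontal distance between blank3 and pocket2 below 0.008 m and z of blank3 in the frame of pocket2 below 0.023 m) or (horizontal distance between blank3 and pocket3 below 0.008 m and z of blank3 in the frame of pocket3 below 0.023 m)) and ((horizontal distance between blank4 and pocket0 below 0.008 m and z of blank4 in the frame of pocket0 below 0.023 m) or (horizontal distance between blank4 and pocket1 below 0.008 m and z of blank4 in the frame of pocket1 below 0.023 m) or (horizontal distance between blank4 and pocket2 below 0.008 m and z of blank4 in the frame of pocket2 below 0.023 m) or (horizontal distance between blank4 and pocket3 below 0.008 m and z of blank4 in the frame of pocket3 below 0.023 m)) and x of drilled1 in the frame of bin between -0.094 and 0.094 m and y of drilled1 in the frame of bin between -0.084 and 0.084 m and z of drilled1 in the frame of bin between 0 and 0.075 m and x of drilled2 in the frame of bin between -0.094 and 0.094 m and y of drilled2 in the frame of bin between -0.084 and 0.084 m and z of drilled2 in the frame of bin between 0 and 0.075 m and x of drilled3 in the frame of bin between -0.094 and 0.094 m and y of drilled3 in the frame of bin between -0.084 and 0.084 m and z of drilled3 in the frame of bin between 0 and 0.075 m and x of drilled4 in the frame of bin between -0.094 and 0.094 m and y of drilled4 in the frame of bin between -0.084 and 0.084 m and z of drilled4 in the frame of bin between 0 and 0.075 m and value of joint crank below 0.3 rad); the robot touches nothing.
It fails at once if the pine block is pushed more than 30 mm (distance of pine_block from where it was at the start of the episode above 0.03 m).
It fails at once if the batten is pushed more than 30 mm (distance of batten from where it was at the start of the episode above 0.03 m).
It fails at once if the drill is pushed more than 30 mm (distance of drill from where it was at the start of the episode above 0.03 m).
Of drilled1, drilled2, drilled3 only 2 to 3 are there at a start; the rules pass over those that are not, and their reading is None.
Of blank2, blank3, blank4 only 2 to 3 are there at a start; the rules pass over those that are not, and their reading is None.
Of blank1, drilled4 only 1 to 2 are there at a start; the rules pass over those that are not, and their reading is None.
At some moment in a run one of blank2, blank3, blank4, drilled4 may be knocked a few centimetres aside while the robot is not near it.
Once in a run the grip may slacken for a moment while it holds something.
It also fails if it takes over 210 s, if anything falls off the work surface, if the arm or the gripper's body presses on something with over 40 N, if the wrist force passes 120 N, or if a joint passes its speed limit or range.

## Robot

A 6-joint arm with a two-finger parallel gripper is mounted at the origin on the work surface. World frame = base frame: x ahead of the robot, y to its left, z up, the work surface at z = 0. Lengths are in m, angles in degrees, forces in N, time in s.
With the tool pointing down it reaches from about 0.25 to 0.725 m from the base axis. Payload 9.7 kg.
Tool frame: the origin (TCP) lies midway between the tips of the shut fingers; the grasp point (between the pads) lies 19 mm behind it; z points along the fingers, y is the line along which they close (so a half turn about z gives the same grasp; the last joint's range is limited). The gripper opens to 85 mm and grips with 20 to 120 N. Pads are 22 mm wide; open, the fingers measure 114 mm over their backs; the gripper's body (76 mm by 85 mm) begins 54 mm behind the grasp point. The pads swing forward as they close: fully open they stand 13 mm farther back than shut.
Start: joints at [69.442, 4.979, 10.078, 95.1, 0, 90], TCP at [0.193, 0.515, 0.231] pointing down, gripper open.
Joint ranges: [-179.16, 179.16], [-48.56, 103.87], [-65.8, 70.77], [-126.05, 130.52], [-82.76, 87.17], [-180, 180]. Speed limits (degrees/s): [127.2, 127.2, 147.25, 180, 180, 180].

## Interface

Orientations are given as [roll, pitch, yaw] about the fixed x, y, z axes, in that order (R = Rz(yaw) Ry(pitch) Rx(roll)).
In Python, from workcell import readout, imaging, bot, spotter gives the robot as it stands.
- The arm moves only by the shell command python3 -m jog 'ROWS' [FORCE]. ROWS is JSON, a list of rows, each an object with "rotation": the turn, a rotation vector about the world's x, y, z in degrees, a list of three; "translation": the shift along the world's x, y, z in mm, a list of three; "grip": the finger opening in mm, from 0 to 85.4. In form: [{"rotation": [wx, wy, wz], "translation": [dx, dy, dz], "grip": grip}, ...]. A call has 1 to 20 rows; each row is the pose to reach, as a shift and turn from the pose commanded when the call began; what a row does not reach only later rows make up. A row lasts 1/10 s, in which the tool goes at most 50 mm and 8.59 degrees, less where a joint would pass 70% of its speed; a pose out of reach is approached as far as the arm can. A call with a gripper value outside its range is refused whole. The fingers move at their own pace and stop on an object; FORCE is the grip in N (left out, the last holds). Time passes only in rows, so rows that repeat a pose let the fingers close. It gives the time, the measured TCP pose, the force, the opening and the grip force at its end, in the units of the state.
- readout.get_obs(): the state, without advancing time (a new reading comes with each control period).
- imaging.camera(name): name is "side" or "top" or "wrist"; returns (picture, depth): 400x640x3 uint8, red, green, blue; 400x640 float32, m along the optical axis (not along the pixel's ray), 0 where there is no reading.
- imaging.camera_info(name): a dict with "vertical_fov" (degrees; the focal length in pixels is half the picture's height over the tangent of half this angle, whatever the lens; pixels are square), "cx", "cy" (the principal point, pixels), "extrinsics" (4x4, takes a point from camera to world coordinates); the wrist camera has in their place "tool_from_camera" (4x4, takes a point from camera to tool coordinates, whose origin is the TCP and whose axes are the flange's). Camera axes: x right, y down, z forward; pixel columns grow to the right and rows downward; lengths in m; the calibration is good to about 2 mm. The wrist camera is an equidistant fisheye: a pixel r from the principal point sees the ray r / f radians off the axis. A picture is of the moment at which its call begins: read the wrist's pose just before it. camera_info takes no time and is no camera call.
- bot.job_done(): hands the job in; it is judged then, once.
Trained networks look in the newest picture that a camera, given by its name, has taken for a name from the list of things; names that differ only in an ending like _2 or _b are one class to them, and where a whole thing is asked for, a point or a joint stands for the part that bears it (a point fixed in the world has none). Each returns a list of dicts, best first, with "confidence" (0 to 1); they miss things now and then, are a little off and sometimes report something else, mostly with a low value. They report only what shows in the picture. A call takes as long as a camera call. They do not tell look-alikes from the thing itself.
- spotter.spot_in(camera, target): "box" ([centre column, centre row, width, height] in pixels, round what is visible of it).
- spotter.mark_of(camera, target): "uv" ([column, row] in pixels: a listed point, or the origin of a listed thing).
The state is a dict: "time": time; "q": joint angles; "qd": joint speeds; "joint_efforts": joint torques, N m; "ee_pos": TCP position; "tcp_rot": TCP orientation; "wrist_force": force on the tool from outside, world axes, zero at the start; "torque": the same for the moment, N m; "opening": finger opening in m; "grasp_force": force on a finger pad.
Only numpy, scipy, OpenCV 4.12 (cv2) and the standard library are available. Lean on these libraries where they do the work, as an engineer would, in place of code of your own. Each camera call takes 0.05 s, during which the arm holds its last target. There are 200 camera calls.

## Working session

There is one attempt and no reset: what is moved stays moved. The work goes in short steps, Python scripts to look and compute and a shell command to move; the robot and the scene stay as the last step left them, time stands still between calls to the robot, and variables do not carry over. Pictures are saved under pics/ and viewed, at most 14 in all, crops included, and the job is handed in when it is done.

```bash
mkdir -p pics; ls; cat > h.py <<'E'
import numpy as np, cv2, json
from workcell import readout, imaging, bot, spotter
from scipy.spatial.transform import Rotation as R
def ray(cam,uv):
    i=imaging.camera_info(cam); f=200/np.tan(np.radians(i["vertical_fov"])/2)
    d=np.array([(uv[0]-i["cx"])/f,(uv[1]-i["cy"])/f,1.0])
    E=np.array(i["extrinsics"]); return E[:3,3],E[:3,:3]@d
def atz(cam,uv,z):
    o,d=ray(cam,uv); return o+d*(z-o[2])/d[2]
def atdepth(cam,uv,D):
    o,d=ray(cam,uv); return o+d*D
def snap(cam,name=None):
    p,D=imaging.camera(cam)
    if name: cv2.imwrite("pics/"+name,p[:,:,::-1])
    return p,D
def cloud(cam,D):
    i=imaging.camera_info(cam); f=200/np.tan(np.radians(i["vertical_fov"])/2)
    v,u=np.mgrid[:400,:640]; P=np.stack([(u-i["cx"])/f*D,(v-i["cy"])/f*D,D],-1)
    E=np.array(i["extrinsics"]); return P@E[:3,:3].T+E[:3,3]
E
python3 - <<'E'
from h import *
for c in("top","side"):
    i=imaging.camera_info(c);print(c,i["vertical_fov"],np.round(i["extrinsics"],3).tolist())
    p,D=snap(c,c+"0.png"); np.save(c+"0.npy",D)
    for t in ["jig","pocket0","pocket1","pocket2","pocket3","crank_axis","crank_grip","plate_mid","blank1","drilled1","bin","pine_block","batten","drill"]:
        r=spotter.mark_of(c,t)
        print(t,[(np.round(x["uv"]).tolist(),round(x["confidence"],2)) for x in r[:8]])
print(readout.get_obs())
E
```

```text
pics
top 42.109653561692056 [[-0.006, -0.993, 0.121, 0.346], [-1.0, 0.006, -0.001, 0.026], [0.0, -0.121, -0.993, 1.593], [0.0, 0.0, 0.0, 1.0]]
jig [([327.0, 222.0], 0.75), ([412.0, 168.0], 0.73), ([239.0, 184.0], 0.32)]
pocket0 [([290.0, 218.0], 0.89), ([337.0, 225.0], 0.56), ([316.0, 221.0], 0.56), ([360.0, 227.0], 0.55)]
pocket1 [([290.0, 218.0], 0.89), ([337.0, 225.0], 0.56), ([316.0, 221.0], 0.56), ([360.0, 227.0], 0.55)]
pocket2 [([290.0, 218.0], 0.89), ([337.0, 225.0], 0.56), ([316.0, 221.0], 0.56), ([360.0, 227.0], 0.55)]
pocket3 [([290.0, 218.0], 0.89), ([337.0, 225.0], 0.56), ([316.0, 221.0], 0.56), ([360.0, 227.0], 0.55)]
crank_axis [([330.0, 161.0], 0.68)]
crank_grip [([313.0, 172.0], 0.54)]
plate_mid [([327.0, 217.0], 0.8), ([363.0, 223.0], 0.56), ([444.0, 226.0], 0.43)]
blank1 [([239.0, 187.0], 0.87), ([190.0, 249.0], 0.85), ([193.0, 212.0], 0.8), ([226.0, 275.0], 0.69), ([229.0, 239.0], 0.58)]
drilled1 [([414.0, 169.0], 0.66), ([315.0, 220.0], 0.62), ([361.0, 220.0], 0.59), ([289.0, 221.0], 0.55)]
bin [([441.0, 225.0], 0.93), ([313.0, 170.0], 0.45), ([289.0, 219.0], 0.2
[... 1130 characters left out ...]
0.69), ([233.0, 182.0], 0.64)]
{'time': 1.5, 'q': array([ 6.94420959e+01,  4.98116194e+00,  1.00785946e+01,  9.50983330e+01,
       -1.98675868e-03,  8.99984785e+01]), 'qd': array([-0.10089877,  0.06059179,  0.00194318,  0.08403987,  0.04613364,
        0.00609971]), 'joint_efforts': array([-1.97537665e-03, -5.20086944e+01,  4.64865088e+01,  1.48342628e-03,
       -1.04473431e-04,  6.74939017e-06]), 'ee_pos': array([0.19314753, 0.51498112, 0.23126584]), 'tcp_rot': array([-1.79999100e+02,  1.98673477e-03,  1.59443617e+02]), 'wrist_force': array([-0.22073326, -0.02719243, -0.08606429]), 'torque': array([-0.06965427, -0.00024957,  0.01163413]), 'grasp_force': 0.0, 'opening': 0.0848889309138378}
```

View pictures.

```bash
python3 - <<'E'
import cv2
a=cv2.imread('pics/top0.png');cv2.imwrite('pics/topc.png',cv2.resize(a[100:310,150:500],(800,480),interpolation=cv2.INTER_CUBIC))
a=cv2.imread('pics/side0.png');cv2.imwrite('pics/sidec.png',cv2.resize(a[140:340,180:530],(800,457),interpolation=cv2.INTER_CUBIC))
E
```

```text
(no output)
```

View pics/topc.png

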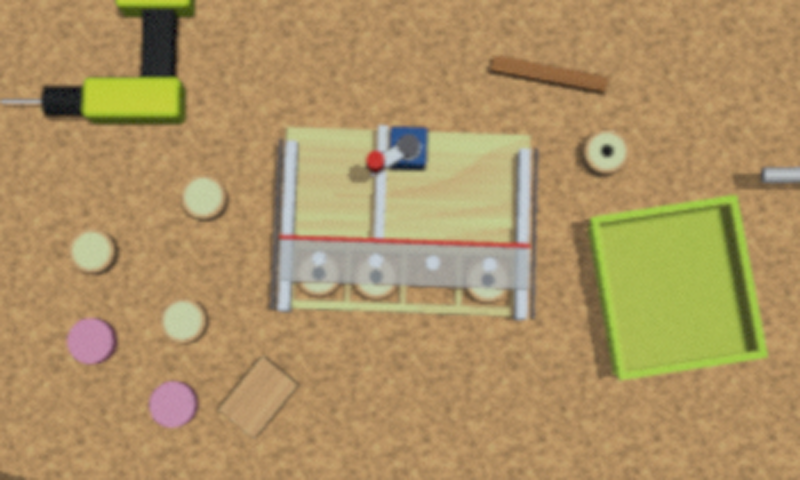

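View pics/sidec.png

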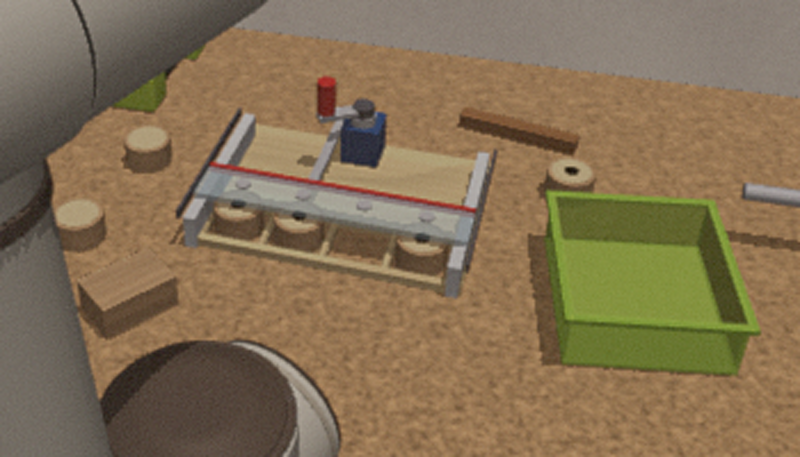

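Top crop: drilled wheels (dark holes) are in the pockets at crop (319,273), (376,277) and (488,280). The third pocket is empty. Blanks lie on the bench at (204,198), (93,252) and (184,321), and drilled4 at (606,152). The pink look-alikes at (91,341) and (173,404) are left alone. The bin is at (678,288) and the red knob at (375,160). The side view agrees, and the crank is already about 110° off zero.

```bash
cat > m.py <<'E'
from h import *
p=cv2.imread("pics/top0.png"); D=np.load("top0.npy"); C=cloud("top",D)
hsv=cv2.cvtColor(p,cv2.COLOR_BGR2HSV); H,S,V=[hsv[:,:,k].astype(int) for k in range(3)]
z=C[:,:,2]
def comps(m,lo,hi,lab):
    n,l,st,ce=cv2.connectedComponentsWithStats(m.astype(np.uint8))
    for k in range(1,n):
        if lo<=st[k,4]<=hi:
            q=C[l==k]; print(lab,"uv",np.round(ce[k],1),"area",st[k,4],"xyz",np.round(np.median(q,0),4),"mean",np.round(q.mean(0),4),"ext",np.round(np.ptp(q,0),3))
print("floor z",np.median(z[300:380,100:500]))
comps((z>.026)&(z<.041)&(V>100),120,600,"z36")
red=((H<8)|(H>172))&(S>150)&(V>90)
comps(red,8,500,"red")
comps((z>.06)&(z<.085)&(H>28)&(H<50)&(S>120),100,4000,"lime")
comps((H>100)&(H<125)&(S>120),20,600,"blue")
m=(z>.034)&(z<.052)&(S<60)
comps(m,60,3000,"white")
ps=cv2.imread("pics/side0.png"); hs=cv2.cvtColor(ps,cv2.COLOR_BGR2HSV); Cs=cloud("side",np.load("side0.npy"))
r=((hs[:,:,0]<8)|(hs[:,:,0]>172))&(hs[:,:,1]>150)&(hs[:,:,2]>90)
n,l,st,ce=cv2.connectedComponentsWithStats(r.astype(np.uint8))
for k in range(1,n):
    if st[k,4]>15: q=Cs[l==k]; print("side red",ce[k],st[k],np.round(np.median(q,0),4),np.round(np.percentile(q,[3,97],axis=0),3).tolist(), atz("side",ce[k],.116))
lm=(hs[:,:,0]>28)&(hs[:,:,0]<50)&(hs[:,:,1]>120)&(abs(Cs[:,:,2]-.07)<.006)
for nm,q in(("top",C[(z>.062)&(z<.08)&(H>28)&(H<50)&(S>120)&(C[:,:,1]<-.1)]),("side",Cs[lm&(Cs[:,:,1]<-.1)])):
    print(nm,"binrect",cv2.minAreaRect(q[:,:2].astype(np.float32)*1000),np.median(q[:,2]))
E
python3 m.py
```

```text
floor z 0.0015763181367686174
z36 uv [415.1 166. ] area 250 xyz [ 0.6401 -0.2666  0.0367] mean [ 0.6404 -0.2673  0.0363] ext [0.058 0.059 0.014]
z36 uv [239.  185.6] area 274 xyz [0.5827 0.2676 0.036 ] mean [0.5832 0.2676 0.0357] ext [0.059 0.061 0.015]
z36 uv [190.1 209.5] area 282 xyz [0.5111 0.4148 0.0361] mean [0.5112 0.4141 0.0358] ext [0.059 0.062 0.014]
z36 uv [229.9 239.9] area 282 xyz [0.4188 0.2925 0.0359] mean [0.4192 0.2928 0.0358] ext [0.057 0.06  0.015]
z36 uv [189.9 248.8] area 286 xyz [0.3927 0.4121 0.0359] mean [0.3932 0.4119 0.0356] ext [0.057 0.06  0.015]
z36 uv [225.4 276.4] area 286 xyz [0.3121 0.3051 0.0366] mean [0.3112 0.3044 0.036 ] ext [0.056 0.058 0.014]
red uv [313.5 170. ] area 43 xyz [0.6111 0.0394 0.1386] mean [0.611  0.0407 0.1383] ext [0.022 0.015 0.026]
red uv [353.5 206. ] area 10 xyz [ 0.5169 -0.077   0.0548] mean [ 0.5169 -0.0771  0.0542] ext [0.001 0.027 0.011]
lime uv [215.2  95.4] area 225 xyz [0.8573 0.3421 0.0628] mean [0.8566 0.3394 0.0632] ext [0.042 0.095 0.011]
lime uv [207.4 141.7] area 402 xyz [0.7127 0.3592 0.0626] mean [0.713  0.3603 
[... 1918 characters left out ...]
0.0391 0.1243] [[0.597, 0.031, 0.097], [0.62, 0.05, 0.141]] [0.61589725 0.04196355 0.116     ]
side red [330.64779874 221.50943396] [272 211 116  22 159] [ 0.5182 -0.0036  0.0547] [[0.509, -0.15, 0.052], [0.526, 0.154, 0.057]] [ 0.44008627 -0.01841338  0.116     ]
side red [  5.10294118 307.        ] [  0 295  13  24  68] [0.0056 0.5467 0.1226] [[0.003, 0.544, 0.094], [0.01, 0.551, 0.151]] [0.0118204  0.55604497 0.116     ]
top binrect ((457.99566650390625, -348.87457275390625), (212.70530700683594, 194.38864135742188), 8.491654396057129) 0.07032869867222091
side binrect ((457.3648376464844, -346.31378173828125), (218.96343994140625, 193.4483184814453), 8.250601768493652) 0.06981611121721171
```

```bash
python3 -m jog '[{"rotation":[0,0,-71.8],"translation":[200,-240,50],"grip":85},{"rotation":[0,0,-71.8],"translation":[200,-240,50],"grip":85},{"rotation":[0,0,-71.8],"translation":[200,-240,50],"grip":85},{"rotation":[0,0,-71.8],"translation":[200,-240,50],"grip":85},{"rotation":[0,0,-71.8],"translation":[200,-240,50],"grip":85},{"rotation":[0,0,-71.8],"translation":[407,-485,40],"grip":60},{"rotation":[0,0,-71.8],"translation":[407,-485,40],"grip":60},{"rotation":[0,0,-71.8],"translation":[407,-485,40],"grip":60},{"rotation":[0,0,-71.8],"translation":[407,-485,40],"grip":60},{"rotation":[0,0,-71.8],"translation":[407,-485,40],"grip":60},{"rotation":[0,0,-71.8],"translation":[407,-485,40],"grip":60},{"rotation":[0,0,-71.8],"translation":[407,-485,40],"grip":60},{"rotation":[0,0,-71.8],"translation":[407,-485,40],"grip":60},{"rotation":[0,0,-71.8],"translation":[407,-485,40],"grip":60},{"rotation":[0,0,-71.8],"translation":[407,-485,40],"grip":60}]' 40
cat >> h.py <<'E'
def wsnap(name=None):
    o=readout.get_obs(); p,D=imaging.camera("wrist")
    i=imaging.camera_info("wrist"); f=200/np.tan(np.radians(i["vertical_fov"])/2)
    T=np.eye(4); T[:3,:3]=R.from_euler("xyz",o["tcp_rot"],degrees=True).as_matrix(); T[:3,3]=o["ee_pos"]
    M=T@np.array(i["tool_from_camera"])
    if name: cv2.imwrite("pics/"+name,p[:,:,::-1])
    v,u=np.mgrid[:400,:640]; du,dv=u-i["cx"],v-i["cy"]; r=np.hypot(du,dv)+1e-9; th=r/f
    d=np.stack([du/r*np.sin(th),dv/r*np.sin(th),np.cos(th)],-1)
    rays=d@M[:3,:3].T; C=M[:3,3]+rays*(D/np.cos(th))[:,:,None]
    return p,D,M[:3,3],rays,C
def wz(o,rays,uv,z):
    d=cv2.remap(rays.astype(np.float32),np.float32([[uv[0]]]),np.float32([[uv[1]]]),cv2.INTER_LINEAR)[0,0]
    return o+d*(z-o[2])/d[2]
E
python3 - <<'E'
from h import *
p,D,o,rays,C=wsnap("w1.png")
print(readout.get_obs()["ee_pos"],readout.get_obs()["tcp_rot"],"cam",o)
hsv=cv2.cvtColor(p,cv2.COLOR_RGB2HSV);H,S=hsv[:,:,0],hsv[:,:,1]
m=((H<8)|(H>172))&(S>150)
n,l,st,ce=cv2.connectedComponentsWithStats(m.astype(np.uint8))
for k in range(1,n):
    if st[k,4]>30:
        q=C[l==k]; print(ce[k],st[k],np.round(np.median(q,0),4)); t=q[q[:,2]>.132]
        if len(t): print("top",t.mean(0),np.ptp(t,0),cv2.minEnclosingCircle(t[:,:2].astype(np.float32)))
for t in ["crank_axis","crank_grip","pocket0","drilled1"]:
    for x in spotter.mark_of("wrist",t):
        print(t,np.round(x["uv"]),x["confidence"],wz(o,rays,x["uv"],.118 if "crank" in t else (.0 if "p" in t else .018)))
for t in ["crank_axis","crank_grip"]: print(t,atz("top",{"crank_axis":[330,161],"crank_grip":[313,172]}[t],.118),atz("side",{"crank_axis":[340,179],"crank_grip":[324,181]}[t],.118))
E
```

```text
time: 3.0
ee_pos: [0.6003, 0.0294, 0.2707]
tcp_rot: [-179.9, -0.0, 87.5]
wrist_force: [-0.9, -0.1, 0.1]
opening: 0.0601
grasp_force: 0.0
[0.59988563 0.030164   0.27113593] [-1.79966216e+02 -1.00165884e-02  8.76239359e+01] cam [0.60499372 0.11231083 0.41298903]
[250.67731629 165.41373802] [ 244   54   20  244 1252] [0.5211 0.0395 0.0535]
top [0.57544266 0.04007398 0.29532285] [0.0340404  0.09225906 0.13722748] ((0.5879746079444885, 0.06618130207061768), 0.0492689274251461)
[327.09828393 168.55382215] [315 153  26  32 641] [0.6118 0.0461 0.1383]
top [0.6121173  0.04370215 0.13952873] [0.02296119 0.08091328 0.28093976] ((0.6095353960990906, 0.07185418903827667), 0.04081077128648758)
crank_axis [354. 208.] 0.88 [ 0.63882635 -0.00108661  0.118     ]
crank_axis [343. 332.] 0.58 [ 0.62757221 -0.17103906  0.118     ]
crank_axis [121.  65.] 0.36 [0.39837909 0.16969049 0.118     ]
crank_grip [327. 167.] 0.62 [0.61221938 0.04298031 0.118     ]
drilled1 [345. 330.] 0.67 [ 0.63776341 -0.26309833  0.018     ]
crank_axis [ 0.64089958 -0.0068085   0.118     ] [ 0.63695321 -0.00373927  0.118     ]
crank_grip [0.60897841 0.04239538 0.118     ] [0.61579678 0.03808518 0.118     ]
```

View pics/w1.png

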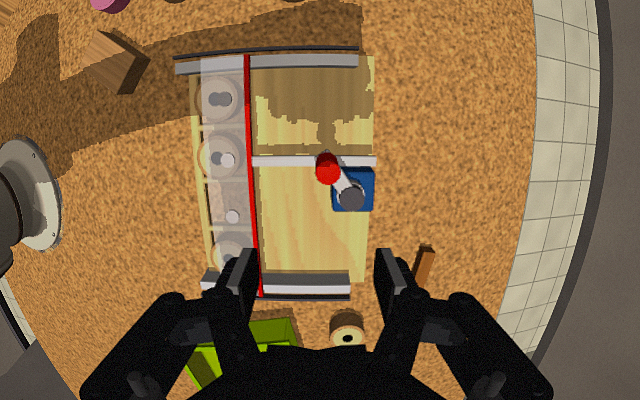

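The wrist view shows the red knob at (327,168), the hub at (351,198) on the blue gearbox, the row of wheels under the plate at columns 200–240, and the rails at rows 65 and 287.

```bash
python3 - <<'E'
from h import *
p,D,o,rays,C=wsnap(); np.savez("w1.npz",C=C,p=p)
hsv=cv2.cvtColor(p,cv2.COLOR_RGB2HSV);H,S,V=[hsv[:,:,k].astype(int) for k in range(3)]
z=C[:,:,2]
sub=np.zeros((400,640),bool); sub[140:225,300:390]=1
red=((H<8)|(H>172))&(S>150)
def rep(n,m):
    q=C[m]; print(n,len(q),"mean",np.round(q.mean(0),4),"mid",np.round((np.percentile(q,1,axis=0)+np.percentile(q,99,axis=0))/2,4),"ext",np.round(np.percentile(q,99,axis=0)-np.percentile(q,1,axis=0),4), "rect",cv2.minAreaRect(q[:,:2].astype(np.float32)*1000))
rep("knobtop",sub&red&(z>.134)&(z<.145))
hub=sub&(S<60)&(V<140)&(z>.08)&(z<.12); rep("hub",hub)
print(np.percentile(z[hub],[5,50,95]))
rep("hubtop",hub&(abs(z-np.percentile(z[hub],70))<.004))
rep("blue",sub&(H>100)&(H<125)&(S>120)&(abs(z-.068)<.005))
rail=(abs(z-.044)<.004)&(S<70)&(V>120)
for n,lo,hi in(("L",40,80),("R",270,300)):
    k=rail.copy();k[:lo]=0;k[hi:]=0;k[:,:175]=0;k[:,375:]=0
    rep("rail"+n,k)
e=red.copy(); e[:,:235]=0;e[:,275:]=0
q=C[e&(abs(z-.052)<.005)]; f=np.polyfit(q[:,1],q[:,0],1); print("rededge x=",f, np.ptp(q[:,1]),q[:,1].min(),q[:,1].max())
b=(abs(z-.012)<.004)&(S>40)&(V>90);b[:,:180]=0;b[:,380:]=0;b[:45]=0;b[310:]=0
rep("board",b)
E
```

```text
knobtop 487 mean [0.6121 0.0435 0.1385] mid [0.6122 0.0432 0.1381] ext [0.0219 0.0214 0.0043] rect ((612.180419921875, 43.08537673950195), (22.631881713867188, 22.204391479492188), 89.2130355834961)
hub 551 mean [0.6369 0.0047 0.0929] mid [0.6264 0.0211 0.0879] ext [0.0501 0.0666 0.0152] rect ((628.4082641601562, 22.12802505493164), (27.618820190429688, 74.77428436279297), 26.193273544311523)
[0.08841434 0.09349594 0.09474146]
hubtop 502 mean [0.6375 0.003  0.0935] mid [0.6313 0.021  0.0927] ext [0.0403 0.0667 0.0051] rect ((628.51416015625, 21.94556999206543), (27.202964782714844, 74.35382080078125), 25.67244529724121)
blue 701 mean [0.6499 0.0031 0.0673] mid [6.427e-01 5.000e-04 6.660e-02] ext [0.0488 0.0483 0.0058] rect ((642.928955078125, 0.6835422515869141), (48.634620666503906, 49.06983947753906), 88.28778839111328)
railL 1519 mean [0.5676 0.1582 0.0437] mid [0.5428 0.159  0.0437] ext [0.2214 0.0201 0.0039] rect ((542.650390625, 159.1003875732422), (14.297647476196289, 224.67181396484375), 87.7701644897461)
railR 780 mean [ 0.5611 -0.1517  0.0437] mid [ 0.5301 -0.1507  0.0436] ext [0.2211 0.0214 0.0033] rect ((529.7462768554688, -150.50303649902344), (15.414909362792969, 224.75082397460938), 87.54149627685547)
rededge x= [0.0395756  0.51942467] 0.33258643641437785 -0.1622430025395569 0.17034343387482095
board 22055 mean [0.5811 0.0163 0.0117] mid [0.5523 0.0027 0.0117] ext [0.2449 0.2963 0.0039] rect ((551.0885620117188, 3.6770172119140625), (330.6683044433594, 246.6757354736328), 87.67474365234375)
```

```bash
python3 -m jog '[{"rotation":[0,0,0],"translation":[13,11.5,-40],"grip":55},{"rotation":[0,0,0],"translation":[13,11.5,-80],"grip":55},{"rotation":[0,0,0],"translation":[13,11.5,-120],"grip":55},{"rotation":[0,0,0],"translation":[13,11.5,-150],"grip":55},{"rotation":[0,0,0],"translation":[13,11.5,-167],"grip":45},{"rotation":[0,0,0],"translation":[13,11.5,-167],"grip":20},{"rotation":[0,0,0],"translation":[13,11.5,-167],"grip":20},{"rotation":[0,0,0],"translation":[13,11.5,-167],"grip":20},{"rotation":[0,0,0],"translation":[13,11.5,-167],"grip":20}]' 40
```

```text
time: 4.2
ee_pos: [0.6125, 0.042, 0.1041]
tcp_rot: [-179.9, -0.0, 87.7]
wrist_force: [-2.8, 2.6, -11.1]
opening: 0.0229
grasp_force: 41.1
```

```bash
python3 -c "
from math import *
t0=126
for t in list(range(138,138+361,18)): print(t,round(50*(cos(radians(t))-cos(radians(t0))),1),round(50*(sin(radians(t))-sin(radians(t0))),1))"
python3 -m jog '[{"rotation":[0,0,0],"translation":[-4.2,-3.2,0],"grip":20},{"rotation":[0,0,0],"translation":[-7.8,-7,0],"grip":20},{"rotation":[0,0,0],"translation":[-13,-13.7,0],"grip":20},{"rotation":[0,0,0],"translation":[-18.2,-25,0],"grip":20}]' 40
```

```text
138 -7.8 -7.0
156 -16.3 -20.1
174 -20.3 -35.2
192 -19.5 -50.8
210 -13.9 -65.5
228 -4.1 -77.6
246 9.1 -86.1
264 24.2 -90.2
282 39.8 -89.4
300 54.4 -83.8
318 66.5 -73.9
336 75.1 -60.8
354 79.1 -45.7
372 78.3 -30.1
390 72.7 -15.5
408 62.8 -3.3
426 49.7 5.2
444 34.6 9.3
462 19.0 8.5
480 4.4 2.9
498 -7.8 -7.0
time: 4.6
ee_pos: [0.5923, 0.0185, 0.1041]
tcp_rot: [-179.7, -0.2, 87.8]
wrist_force: [-14.4, 8.9, -5.5]
opening: 0.0233
grasp_force: 42.0
```

```bash
cat > circ.py <<'E'
import sys; from math import *
cx,cy,r,x0,y0,a,b,s=map(float,sys.argv[1:])
t=a
while (t<=b if s>0 else t>=b): print(t,round(cx+r*cos(radians(t))-x0,1),round(cy+r*sin(radians(t))-y0,1)); t+=s
E
python3 circ.py 640.5 -0.5 50.5 594.8 16.6 176 356 18
```

```text
176.0 -4.7 -13.6
194.0 -3.3 -29.3
212.0 2.9 -43.9
230.0 13.2 -55.8
248.0 26.8 -63.9
266.0 42.2 -67.5
284.0 57.9 -66.1
302.0 72.5 -59.9
320.0 84.4 -49.6
338.0 92.5 -36.0
356.0 96.1 -20.6
```

```bash
python3 -m jog '[{"rotation":[0,0,0],"translation":[-4.7,-13.6,0],"grip":20},{"rotation":[0,0,0],"translation":[-3.3,-29.3,0],"grip":20},{"rotation":[0,0,0],"translation":[2.9,-43.9,0],"grip":20},{"rotation":[0,0,0],"translation":[13.2,-55.8,0],"grip":20}]' 40;  python3 -m jog '[{"rotation":[0,0,0],"translation":[13.6,-8.1,0],"grip":20},{"rotation":[0,0,0],"translation":[29,-11.7,0],"grip":20},{"rotation":[0,0,0],"translation":[44.7,-10.3,0],"grip":20}]' 40; python3 -m jog '[{"rotation":[0,0,0],"translation":[14.6,6.2,0],"grip":20},{"rotation":[0,0,0],"translation":[26.5,16.5,0],"grip":20},{"rotation":[0,0,0],"translation":[34.6,30.1,0],"grip":20},{"rotation":[0,0,0],"translation":[38.2,45.5,0],"grip":20},{"rotation":[0,0,0],"translation":[38.2,45.5,0],"grip":20}]' 40
```

```text
time: 5.0
ee_pos: [0.607, -0.0405, 0.1042]
tcp_rot: [-179.9, 0.1, 87.6]
wrist_force: [1.0, 4.6, -13.9]
opening: 0.023
grasp_force: 41.2
time: 5.3
ee_pos: [0.6528, -0.0492, 0.1041]
tcp_rot: [-179.9, -0.1, 87.6]
wrist_force: [-6.1, 14.5, -7.8]
opening: 0.0231
grasp_force: 41.8
time: 5.8
ee_pos: [0.6883, -0.0024, 0.104]
tcp_rot: [-179.6, 0.0, 87.7]
wrist_force: [-17.0, 1.6, -3.8]
opening: 0.0232
grasp_force: 42.4
```

```bash
python3 circ.py 638 0.3 50 690.9 -4 15 360 18
```

```text
15.0 -4.6 17.2
33.0 -11.0 31.5
51.0 -21.4 43.2
69.0 -35.0 51.0
87.0 -50.3 54.2
105.0 -65.8 52.6
123.0 -80.1 46.2
141.0 -91.8 35.8
159.0 -99.6 22.2
177.0 -102.8 6.9
195.0 -101.2 -8.6
213.0 -94.8 -22.9
231.0 -84.4 -34.6
249.0 -70.8 -42.4
267.0 -55.5 -45.6
285.0 -40.0 -44.0
303.0 -25.7 -37.6
321.0 -14.0 -27.2
339.0 -6.2 -13.6
357.0 -3.0 1.7
```

```bash
python3 -m jog '[{"rotation":[0,0,0],"translation":[-4.6,17.2,0],"grip":20},{"rotation":[0,0,0],"translation":[-11,31.5,0],"grip":20},{"rotation":[0,0,0],"translation":[-21.4,43.2,0],"grip":20},{"rotation":[0,0,0],"translation":[-35,51,0],"grip":20},{"rotation":[0,0,0],"translation":[-50.3,54.2,0],"grip":20},{"rotation":[0,0,0],"translation":[-65.8,52.6,0],"grip":20},{"rotation":[0,0,0],"translation":[-80.1,46.2,0],"grip":20},{"rotation":[0,0,0],"translation":[-91.8,35.8,0],"grip":20},{"rotation":[0,0,0],"translation":[-99.6,22.2,0],"grip":20},{"rotation":[0,0,0],"translation":[-102.8,6.9,0],"grip":20}]' 40;python3 -m jog '[{"rotation":[0,0,0],"translation":[1.6,-15.5,0],"grip":20},{"rotation":[0,0,0],"translation":[8,-29.8,0],"grip":20},{"rotation":[0,0,0],"translation":[18.4,-41.5,0],"grip":20},{"rotation":[0,0,0],"translation":[32,-49.3,0],"grip":20},{"rotation":[0,0,0],"translation":[47.3,-52.5,0],"grip":20},{"rotation":[0,0,0],"translation":[62.8,-50.9,0],"grip":20},{"rotation":[0,0,0],"translation":[77.1,-44.5,0],"grip":20},{"rotation":[0,0,0],"translation":[88.8,-34.1,0],"grip":20},{"rotation":[0,0,0],"translation":[96.6,-20.5,0],"grip":20},{"rotation":[0,0,0],"translation":[99.8,-5.2,0],"grip":20},{"rotation":[0,0,0],"translation":[99.8,-3.2,0],"grip":20},{"rotation":[0,0,0],"translation":[99.8,-3.2,0],"grip":20}]' 40
```

```text
time: 6.8
ee_pos: [0.5878, 0.003, 0.1042]
tcp_rot: [180.0, -0.0, 87.7]
wrist_force: [7.3, 1.3, -17.0]
opening: 0.0226
grasp_force: 41.3
time: 8.0
ee_pos: [0.688, -0.0021, 0.1042]
tcp_rot: [-179.9, 0.1, 87.6]
wrist_force: [-5.8, -4.8, -9.6]
opening: 0.0231
grasp_force: 42.4
```

```bash
python3 -m jog '[{"rotation":[0,0,0],"translation":[0,0,0],"grip":50},{"rotation":[0,0,0],"translation":[0,0,0],"grip":50},{"rotation":[0,0,0],"translation":[0,0,50],"grip":70},{"rotation":[0,0,0],"translation":[0,0,100],"grip":85},{"rotation":[0,0,0],"translation":[-215,-72,146],"grip":85},{"rotation":[0,0,0],"translation":[-215,-72,146],"grip":85},{"rotation":[0,0,0],"translation":[-215,-72,146],"grip":85},{"rotation":[0,0,0],"translation":[-215,-72,146],"grip":85},{"rotation":[0,0,0],"translation":[-215,-72,146],"grip":85},{"rotation":[0,0,0],"translation":[-215,-72,146],"grip":85},{"rotation":[0,0,0],"translation":[-215,-72,146],"grip":85}]' 40
cat > w.py <<'E'
import sys
from h import *
p,D,o,rays,C=wsnap(sys.argv[1]); ob=readout.get_obs(); print(np.round(ob["ee_pos"],4),np.round(ob["tcp_rot"],1))
hsv=cv2.cvtColor(p,cv2.COLOR_RGB2HSV);H,S,V=[hsv[:,:,k].astype(int) for k in range(3)]; z=C[:,:,2]
m=((z>.030)&(z<.0405)&(V>60)).astype(np.uint8); m=cv2.morphologyEx(m,cv2.MORPH_OPEN,np.ones((3,3)))
n,l,st,ce=cv2.connectedComponentsWithStats(m)
for k in range(1,n):
    if st[k,4]<300: continue
    q=C[l==k]; q=q[abs(q[:,2]-np.median(q[:,2]))<.0035]; c,r=cv2.minEnclosingCircle((q[:,:2]*1000).astype(np.float32))
    rc=cv2.minAreaRect((q[:,:2]*1000).astype(np.float32))
    if max(rc[1])>90: continue
    print("uv",np.round(ce[k]),"circ",np.round(c,1),round(r,1),"rect",np.round(rc[0],1),np.round(rc[1],1),"mean",np.round(q.mean(0)*1000,1),"V",np.median(p[l==k],0))
E
python3 w.py w2.png
```

```text
time: 9.1
ee_pos: [0.4736, -0.0729, 0.2522]
tcp_rot: [179.7, 0.0, 87.6]
wrist_force: [-0.4, 0.8, 0.6]
opening: 0.0854
grasp_force: 0.0
[ 0.4739 -0.0726  0.2514] [179.8   0.   87.6]
uv [312.  13.] circ [478.8 116.9] 29.9 rect [478.7 107.4] [36.8 58.4] mean [478.2 108.1  35.9] V [160. 129.  87.]
uv [311.  68.] circ [474.2  43.1] 30.1 rect [474.   43.5] [57.8 58.1] mean [474.1  43.   35.9] V [165. 133.  90.]
uv [312. 190.] circ [ 469.1 -103.5] 30.1 rect [ 468.8 -102.7] [57.6 57.8] mean [ 469.2 -102.3   35.8] V [205. 198. 139.]
```

View pics/w2.png

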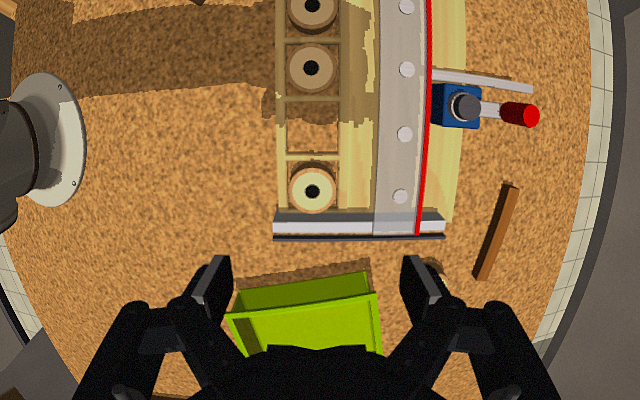

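Plate is back. Drilled wheels sit at (312,13), (311,68) and (312,190), each with a dark hole, and pocket 1 at (312,128) is empty. Grasping the right-hand drilled wheel first.

```bash
python3 -m jog '[{"rotation":[0,0,0],"translation":[-4.7,-30.8,-40],"grip":85},{"rotation":[0,0,0],"translation":[-4.7,-30.8,-90],"grip":85},{"rotation":[0,0,0],"translation":[-4.7,-30.8,-140],"grip":85},{"rotation":[0,0,0],"translation":[-4.7,-30.8,-185],"grip":85},{"rotation":[0,0,0],"translation":[-4.7,-30.8,-215],"grip":85},{"rotation":[0,0,0],"translation":[-4.7,-30.8,-235],"grip":85},{"rotation":[0,0,0],"translation":[-4.7,-30.8,-242],"grip":85},{"rotation":[0,0,0],"translation":[-4.7,-30.8,-242],"grip":50},{"rotation":[0,0,0],"translation":[-4.7,-30.8,-242],"grip":50},{"rotation":[0,0,0],"translation":[-4.7,-30.8,-242],"grip":50},{"rotation":[0,0,0],"translation":[-4.7,-30.8,-242],"grip":50}]' 60
```

```text
time: 10.25
ee_pos: [0.4695, -0.1034, 0.0097]
tcp_rot: [179.9, 0.0, 87.6]
wrist_force: [0.3, 0.4, 4.3]
opening: 0.0584
grasp_force: 64.4
```

```bash
python3 -m jog '[{"rotation":[0,0,0],"translation":[0,0,40],"grip":50},{"rotation":[0,0,0],"translation":[0,0,85],"grip":50},{"rotation":[0,0,5],"translation":[5,-40,130],"grip":50},{"rotation":[0,0,10.8],"translation":[12,-90,130],"grip":50},{"rotation":[0,0,10.8],"translation":[18,-140,130],"grip":50},{"rotation":[0,0,10.8],"translation":[24,-190,130],"grip":50},{"rotation":[0,0,10.8],"translation":[30,-238,130],"grip":50},{"rotation":[0,0,10.8],"translation":[36,-279.5,125],"grip":50},{"rotation":[0,0,10.8],"translation":[36,-279.5,90],"grip":50},{"rotation":[0,0,10.8],"translation":[36,-279.5,50],"grip":50},{"rotation":[0,0,10.8],"translation":[36,-279.5,25],"grip":50},{"rotation":[0,0,10.8],"translation":[36,-279.5,25],"grip":50}]' 60; python3 -m jog '[{"rotation":[0,0,0],"translation":[0,0,0],"grip":69},{"rotation":[0,0,0],"translation":[0,0,0],"grip":69},{"rotation":[0,0,0],"translation":[0,0,45],"grip":69},{"rotation":[0,0,0],"translation":[0,0,95],"grip":69},{"rotation":[0,0,0],"translation":[0,0,135],"grip":85}]'
```

```text
time: 11.45
ee_pos: [0.5024, -0.3815, 0.0293]
tcp_rot: [-179.7, -0.3, 98.4]
wrist_force: [-0.8, -0.1, -0.2]
opening: 0.0583
grasp_force: 64.6
time: 11.95
ee_pos: [0.5049, -0.383, 0.1737]
tcp_rot: [179.8, 0.2, 98.5]
wrist_force: [1.3, -0.5, 0.8]
opening: 0.0811
grasp_force: 0.0
```

```bash
python3 w.py w3.png
```

```text
[ 0.5062 -0.384   0.1809] [179.5   0.6  98.5]
uv [469.  90.] circ [ 640.1 -264.8] 30.3 rect [ 639.8 -264.8] [58.4 58.7] mean [ 638.3 -265.3   35.7] V [196. 185. 121.]
uv [295. 175.] circ [ 488.4 -377.1] 21.7 rect [ 486.3 -375.6] [42.2 20.5] mean [ 485.3 -376.3   39.5] V [198. 152.  93.]
```

```bash
python3 -m jog '[{"rotation":[0,0,-5],"translation":[34,30,0],"grip":78},{"rotation":[0,0,-10.8],"translation":[68,60,0],"grip":78},{"rotation":[0,0,-10.8],"translation":[102,90,0],"grip":78},{"rotation":[0,0,-10.8],"translation":[134.8,118,-10],"grip":78},{"rotation":[0,0,-10.8],"translation":[134.8,118,-50],"grip":78},{"rotation":[0,0,-10.8],"translation":[134.8,118,-95],"grip":78},{"rotation":[0,0,-10.8],"translation":[134.8,118,-130],"grip":78},{"rotation":[0,0,-10.8],"translation":[134.8,118,-152],"grip":78},{"rotation":[0,0,-10.8],"translation":[134.8,118,-162],"grip":78},{"rotation":[0,0,-10.8],"translation":[134.8,118,-162],"grip":50},{"rotation":[0,0,-10.8],"translation":[134.8,118,-162],"grip":50},{"rotation":[0,0,-10.8],"translation":[134.8,118,-162],"grip":50},{"rotation":[0,0,-10.8],"translation":[134.8,118,-162],"grip":50}]' 60
```

```text
time: 13.3
ee_pos: [0.6401, -0.2652, 0.0082]
tcp_rot: [179.8, 0.1, 87.6]
wrist_force: [-0.7, 0.6, 5.3]
opening: 0.0587
grasp_force: 65.4
```

```bash
python3 -m jog '[{"rotation":[0,0,0],"translation":[0,0,40],"grip":50},{"rotation":[0,0,0],"translation":[0,0,85],"grip":50},{"rotation":[0,0,5],"translation":[-30,-18,125],"grip":50},{"rotation":[0,0,10.8],"translation":[-70,-42,130],"grip":50},{"rotation":[0,0,10.8],"translation":[-110,-66,130],"grip":50},{"rotation":[0,0,10.8],"translation":[-150,-90,130],"grip":50},{"rotation":[0,0,10.8],"translation":[-190,-114,130],"grip":50},{"rotation":[0,0,10.8],"translation":[-217.9,-130.2,125],"grip":50},{"rotation":[0,0,10.8],"translation":[-217.9,-130.2,90],"grip":50},{"rotation":[0,0,10.8],"translation":[-217.9,-130.2,50],"grip":50},{"rotation":[0,0,10.8],"translation":[-217.9,-130.2,27],"grip":50},{"rotation":[0,0,10.8],"translation":[-217.9,-130.2,27],"grip":50}]' 60; python3 -m jog '[{"rotation":[0,0,0],"translation":[0,0,0],"grip":69},{"rotation":[0,0,0],"translation":[0,0,0],"grip":69},{"rotation":[0,0,0],"translation":[0,0,45],"grip":69},{"rotation":[0,0,0],"translation":[0,0,95],"grip":69},{"rotation":[0,0,0],"translation":[0,0,135],"grip":85}]'
```

```text
time: 14.5
ee_pos: [0.4196, -0.3936, 0.0303]
tcp_rot: [-179.8, -0.2, 98.4]
wrist_force: [-1.1, -0.1, -0.9]
opening: 0.0586
grasp_force: 64.7
time: 15.0
ee_pos: [0.4218, -0.3953, 0.1732]
tcp_rot: [179.8, 0.2, 98.5]
wrist_force: [0.2, -1.1, 0.2]
opening: 0.0814
grasp_force: 0.0
```

```bash
python3 -m jog '[{"rotation":[0,0,-5],"translation":[6,50,0],"grip":85},{"rotation":[0,0,-10.8],"translation":[12,98,0],"grip":85},{"rotation":[0,0,-10.8],"translation":[18,147,0],"grip":85},{"rotation":[0,0,-10.8],"translation":[24,196,0],"grip":85},{"rotation":[0,0,-10.8],"translation":[30,245,0],"grip":85},{"rotation":[0,0,-10.8],"translation":[36,294,0],"grip":85},{"rotation":[0,0,-10.8],"translation":[42,343,0],"grip":85},{"rotation":[0,0,-10.8],"translation":[48,392,0],"grip":85},{"rotation":[0,0,-10.8],"translation":[52,425,0],"grip":85},{"rotation":[0,0,-10.8],"translation":[52.2,438.3,-20],"grip":85},{"rotation":[0,0,-10.8],"translation":[52.2,438.3,-65],"grip":85},{"rotation":[0,0,-10.8],"translation":[52.2,438.3,-110],"grip":85},{"rotation":[0,0,-10.8],"translation":[52.2,438.3,-140],"grip":85},{"rotation":[0,0,-10.8],"translation":[52.2,438.3,-158],"grip":85},{"rotation":[0,0,-10.8],"translation":[52.2,438.3,-161],"grip":85},{"rotation":[0,0,-10.8],"translation":[52.2,438.3,-161],"grip":50},{"rotation":[0,0,-10.8],"translation":[52.2,438.3,-161],"grip":50},{"rotation":[0,0,-10.8],"translation":[52.2,438.3,-161],"grip":50},{"rotation":[0,0,-10.8],"translation":[52.2,438.3,-161],"grip":50}]' 60
```

```text
time: 16.9
ee_pos: [0.4751, 0.0435, 0.0098]
tcp_rot: [179.8, -0.0, 87.6]
wrist_force: [-1.0, 0.4, 7.6]
opening: 0.0586
grasp_force: 64.5
```

```bash
python3 -m jog '[{"rotation":[0,0,0],"translation":[0,0,40],"grip":50},{"rotation":[0,0,0],"translation":[0,0,85],"grip":50},{"rotation":[0,0,5],"translation":[2,-35,115],"grip":50},{"rotation":[0,0,10.8],"translation":[4,-80,130],"grip":50},{"rotation":[0,0,10.8],"translation":[7,-128,130],"grip":50},{"rotation":[0,0,10.8],"translation":[10,-177,130],"grip":50},{"rotation":[0,0,10.8],"translation":[13,-226,130],"grip":50},{"rotation":[0,0,10.8],"translation":[16,-275,130],"grip":50},{"rotation":[0,0,10.8],"translation":[18,-322,130],"grip":50},{"rotation":[0,0,10.8],"translation":[18.6,-342.9,120],"grip":50},{"rotation":[0,0,10.8],"translation":[18.6,-342.9,90],"grip":50},{"rotation":[0,0,10.8],"translation":[18.6,-342.9,50],"grip":50},{"rotation":[0,0,10.8],"translation":[18.6,-342.9,27],"grip":50},{"rotation":[0,0,10.8],"translation":[18.6,-342.9,27],"grip":50}]' 60; python3 -m jog '[{"rotation":[0,0,0],"translation":[0,0,0],"grip":69},{"rotation":[0,0,0],"translation":[0,0,0],"grip":69},{"rotation":[0,0,0],"translation":[0,0,45],"grip":69},{"rotation":[0,0,0],"translation":[0,0,95],"grip":69},{"rotation":[0,0,0],"translation":[0,0,135],"grip":85}]'
```

```text
time: 18.3
ee_pos: [0.4906, -0.2988, 0.0319]
tcp_rot: [-179.8, -0.2, 98.4]
wrist_force: [-0.6, 0.4, -0.8]
opening: 0.0582
grasp_force: 64.6
time: 18.8
ee_pos: [0.4926, -0.2998, 0.1744]
tcp_rot: [179.8, 0.2, 98.5]
wrist_force: [0.3, -1.0, 0.5]
opening: 0.0815
grasp_force: 0.0
```

```bash
python3 -m jog '[{"rotation":[0,0,-5],"translation":[-1,45,0],"grip":85},{"rotation":[0,0,-10.8],"translation":[-3,94,0],"grip":85},{"rotation":[0,0,-10.8],"translation":[-5,143,0],"grip":85},{"rotation":[0,0,-10.8],"translation":[-7,192,0],"grip":85},{"rotation":[0,0,-10.8],"translation":[-9,241,0],"grip":85},{"rotation":[0,0,-10.8],"translation":[-11,290,0],"grip":85},{"rotation":[0,0,-10.8],"translation":[-13,339,0],"grip":85},{"rotation":[0,0,-10.8],"translation":[-14,388,0],"grip":85},{"rotation":[0,0,-10.8],"translation":[-14.4,416.8,-10],"grip":85},{"rotation":[0,0,-10.8],"translation":[-14.4,416.8,-50],"grip":85},{"rotation":[0,0,-10.8],"translation":[-14.4,416.8,-95],"grip":85},{"rotation":[0,0,-10.8],"translation":[-14.4,416.8,-130],"grip":85},{"rotation":[0,0,-10.8],"translation":[-14.4,416.8,-155],"grip":85},{"rotation":[0,0,-10.8],"translation":[-14.4,416.8,-162],"grip":85},{"rotation":[0,0,-10.8],"translation":[-14.4,416.8,-162],"grip":85},{"rotation":[0,0,-10.8],"translation":[-14.4,416.8,-162],"grip":50},{"rotation":[0,0,-10.8],"translation":[-14.4,416.8,-162],"grip":50},{"rotation":[0,0,-10.8],"translation":[-14.4,416.8,-162],"grip":50},{"rotation":[0,0,-10.8],"translation":[-14.4,416.8,-162],"grip":50}]' 60
```

```text
time: 20.7
ee_pos: [0.479, 0.1176, 0.0098]
tcp_rot: [179.8, -0.1, 87.6]
wrist_force: [-1.4, 0.5, 8.0]
opening: 0.0586
grasp_force: 63.2
```

```bash
python3 -m jog '[{"rotation":[0,0,0],"translation":[0,0,40],"grip":50},{"rotation":[0,0,0],"translation":[0,0,85],"grip":50},{"rotation":[0,0,5],"translation":[-4,-35,115],"grip":50},{"rotation":[0,0,10.8],"translation":[-10,-80,130],"grip":50},{"rotation":[0,0,10.8],"translation":[-18,-128,130],"grip":50},{"rotation":[0,0,10.8],"translation":[-26,-176,130],"grip":50},{"rotation":[0,0,10.8],"translation":[-34,-224,130],"grip":50},{"rotation":[0,0,10.8],"translation":[-42,-272,130],"grip":50},{"rotation":[0,0,10.8],"translation":[-50,-320,130],"grip":50},{"rotation":[0,0,10.8],"translation":[-58,-368,130],"grip":50},{"rotation":[0,0,10.8],"translation":[-66,-412,130],"grip":50},{"rotation":[0,0,10.8],"translation":[-68.7,-429.1,120],"grip":50},{"rotation":[0,0,10.8],"translation":[-68.7,-429.1,90],"grip":50},{"rotation":[0,0,10.8],"translation":[-68.7,-429.1,50],"grip":50},{"rotation":[0,0,10.8],"translation":[-68.7,-429.1,27],"grip":50},{"rotation":[0,0,10.8],"translation":[-68.7,-429.1,27],"grip":50}]' 60; python3 -m jog '[{"rotation":[0,0,0],"translation":[0,0,0],"grip":69},{"rotation":[0,0,0],"translation":[0,0,0],"grip":69},{"rotation":[0,0,0],"translation":[0,0,45],"grip":69},{"rotation":[0,0,0],"translation":[0,0,95],"grip":69},{"rotation":[0,0,0],"translation":[0,0,135],"grip":85}]'
```

```text
time: 22.3
ee_pos: [0.4075, -0.3109, 0.032]
tcp_rot: [-179.8, -0.2, 98.4]
wrist_force: [-0.2, 0.3, -0.8]
opening: 0.0582
grasp_force: 64.8
time: 22.8
ee_pos: [0.4095, -0.3121, 0.1741]
tcp_rot: [179.8, 0.2, 98.4]
wrist_force: [1.0, -0.6, 0.4]
opening: 0.0816
grasp_force: 0.0
```

```bash
python3 - <<'E'
from h import *
p,D=snap("top","top1.png"); np.save("top1.npy",D); C=cloud("top",D); z=C[:,:,2]
cv2.imwrite("pics/top1c.png",cv2.resize(p[100:310,150:500,::-1],(800,480),interpolation=cv2.INTER_CUBIC))
m=((z>.028)&(z<.041)&(p.max(2)>100)).astype(np.uint8)
n,l,st,ce=cv2.connectedComponentsWithStats(m)
for k in range(1,n):
    if 150<st[k,4]<400: print(ce[k],np.round(C[l==k].mean(0),4),np.median(p[l==k],0))
E
```

```text
[239.01454545 185.64727273] [0.583  0.2676 0.036 ] [196. 201. 159.]
[190.16071429 209.26428571] [0.5119 0.4139 0.0357] [195.  198.5 154.5]
[230.06737589 239.69858156] [0.4197 0.2922 0.0359] [195.  200.5 161. ]
[189.6975945  248.65635739] [0.3937 0.4123 0.0358] [195. 140. 169.]
[225.20138889 276.35416667] [0.3112 0.305  0.0358] [195. 142. 172.]
```

View pics/top1c.png

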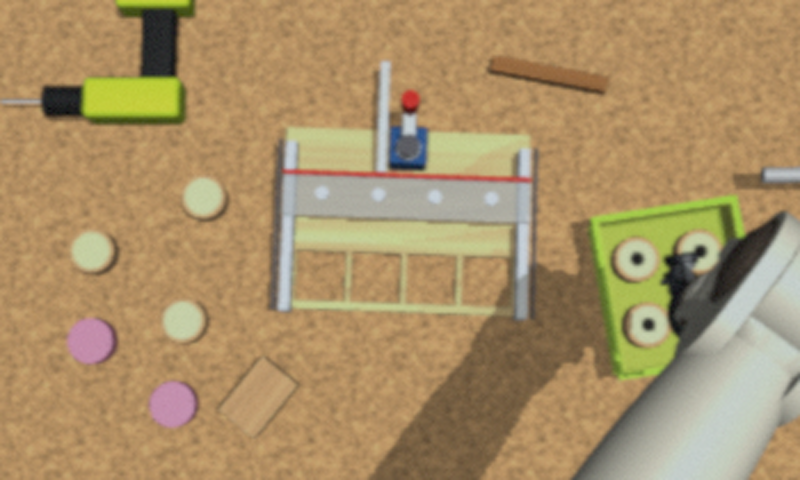

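Pockets are empty and three drilled wheels show in the bin at crop (636,259), (698,250) and (648,325); the arm hides the fourth. The blank candidates are pale at (204,198), (93,252) and (184,321), against pink at (91,341) and (173,404). In this enlarged crop only the pale ones fit the plain pine description. Next is a wrist look to refine their positions.

```bash
python3 -m jog '[{"rotation":[0,0,-5],"translation":[7,48,15],"grip":85},{"rotation":[0,0,-10.8],"translation":[14,96,40],"grip":85},{"rotation":[0,0,-10.8],"translation":[21,144,80],"grip":85},{"rotation":[0,0,-10.8],"translation":[28,192,80],"grip":85},{"rotation":[0,0,-10.8],"translation":[35,240,80],"grip":85},{"rotation":[0,0,-10.8],"translation":[42,288,80],"grip":85},{"rotation":[0,0,-10.8],"translation":[49,336,80],"grip":85},{"rotation":[0,0,-10.8],"translation":[56,384,80],"grip":85},{"rotation":[0,0,-10.8],"translation":[63,432,80],"grip":85},{"rotation":[0,0,-10.8],"translation":[70,480,80],"grip":85},{"rotation":[0,0,-10.8],"translation":[76,520,80],"grip":85},{"rotation":[0,0,-10.8],"translation":[80,542,80],"grip":85},{"rotation":[0,0,-10.8],"translation":[80,542,80],"grip":85},{"rotation":[0,0,-10.8],"translation":[80,542,80],"grip":85}]' 60; python3 w.py w4.png
```

```text
time: 24.25
ee_pos: [0.4889, 0.2304, 0.2505]
tcp_rot: [179.9, -0.0, 87.7]
wrist_force: [-0.1, -0.1, 1.0]
opening: 0.0849
grasp_force: 0.0
[0.489  0.2298 0.2504] [179.9  -0.   87.6]
uv [226.  19.] circ [392.7 417.1] 30.4 rect [392.4 413.2] [50.7 58. ] mean [393.2 414.2  35.9] V [209. 124. 153.]
uv [328.  14.] circ [510.1 417.8] 29.9 rect [510.3 408.4] [38.7 58.3] mean [510.2 410.3  35.8] V [167. 135.  92.]
uv [253. 114.] circ [418.4 296.8] 30.2 rect [418.4 296.2] [58.3 59. ] mean [419.  296.9  35.9] V [164. 132.  87.]
uv [169. 113.] circ [310.1 308.3] 30.2 rect [310.  308.5] [58.  59.2] mean [311.5 308.4  35.9] V [162.  77.  96.]
uv [392. 129.] circ [582.1 271.8] 30.1 rect [582.  272.7] [58.4 58.4] mean [581.4 272.6  35.7] V [211. 205. 141.]
```

```bash
python3 -m jog '[{"rotation":[0,0,0],"translation":[-35,33,-20],"grip":85},{"rotation":[0,0,0],"translation":[-71,65.5,-40],"grip":85},{"rotation":[0,0,0],"translation":[-71,65.5,-85],"grip":85},{"rotation":[0,0,0],"translation":[-71,65.5,-130],"grip":85},{"rotation":[0,0,0],"translation":[-71,65.5,-175],"grip":85},{"rotation":[0,0,0],"translation":[-71,65.5,-210],"grip":85},{"rotation":[0,0,0],"translation":[-71,65.5,-233],"grip":85},{"rotation":[0,0,0],"translation":[-71,65.5,-241],"grip":85},{"rotation":[0,0,0],"translation":[-71,65.5,-241],"grip":50},{"rotation":[0,0,0],"translation":[-71,65.5,-241],"grip":50},{"rotation":[0,0,0],"translation":[-71,65.5,-241],"grip":50},{"rotation":[0,0,0],"translation":[-71,65.5,-241],"grip":50},{"rotation":[0,0,0],"translation":[-71,65.5,-200],"grip":50},{"rotation":[0,0,0],"translation":[-71,65.5,-150],"grip":50},{"rotation":[0,0,0],"translation":[-71,65.5,-100],"grip":50},{"rotation":[0,0,0],"translation":[-71,65.5,-100],"grip":50},{"rotation":[0,0,0],"translation":[-71,65.5,-100],"grip":50}]' 60; python3 - <<'E'
from h import *
p,D,o,rays,C=wsnap("w5.png"); ob=readout.get_obs(); t=ob["ee_pos"]; print(t,ob["opening"])
z=C[:,:,2]; reg=np.zeros_like(z,bool); reg[230:400,240:400]=1
hsv=cv2.cvtColor(p,cv2.COLOR_RGB2HSV)
m=reg&(hsv[:,:,1]>50)&(z>t[2]+.01)&(z<t[2]+.06)
q=C[m]-t; print(m.sum(),np.round(np.percentile(q,[1,50,99],axis=0)*1000,1).tolist())
print(cv2.minEnclosingCircle((q[:,:2]*1000).astype(np.float32)))
E
```

```text
time: 26.0
ee_pos: [0.4188, 0.2962, 0.1515]
tcp_rot: [179.8, -0.1, 87.6]
wrist_force: [0.9, 0.7, -1.9]
opening: 0.0585
grasp_force: 64.6
[0.4181023  0.29576328 0.14972499] 0.05824600114679102
12004 [[-27.9, -24.9, 15.0], [2.0, 6.1, 27.0], [32.2, 28.4, 44.9]]
((4.543940544128418, 9.553016662597656), 38.48442840576172)
```

View pics/w5.png

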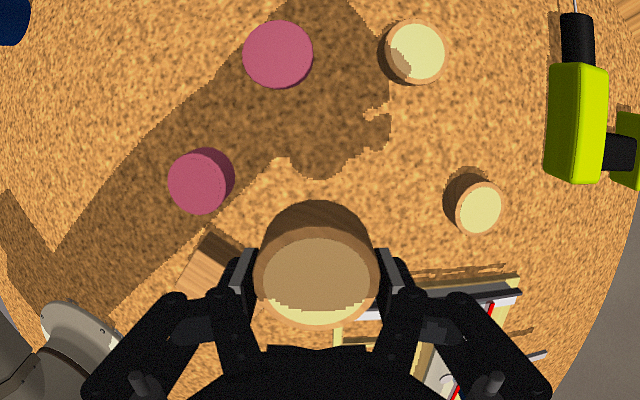

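The blank hangs flat between the pads, with its top face round (317,277). The pinks at (278,54) and (200,181) are clear, and the other blanks are at (415,51) and (478,208).

```bash
cat > held.py <<'E'
from h import *
p,D,o,rays,C=wsnap(); ob=readout.get_obs(); t=ob["ee_pos"]
z=C[:,:,2]-t[2]; reg=np.zeros_like(z,bool); reg[200:400,240:400]=1
hsv=cv2.cvtColor(p,cv2.COLOR_RGB2HSV)
m=reg&(hsv[:,:,1]>50)&(z>.018)&(z<.036)
zt=np.median(z[m&(z>.023)]); m&=abs(z-zt)<.0025
k=(cv2.morphologyEx(m.astype(np.uint8),cv2.MORPH_OPEN,np.ones((3,3))))>0
q=(C[k]-t)*1000; c,r=cv2.minEnclosingCircle(q[:,:2].astype(np.float32))
print("tcp",np.round(t,4),"open",round(ob["opening"],4),"force",round(ob["grasp_force"]),"wheel-top rel z",round(zt*1000,1),"circ rel",np.round(c,1),round(r,1),"pct",np.round(np.percentile(q,[1,99],axis=0),1).tolist())
E
python3 held.py
```

```text
tcp [0.4177 0.2955 0.1487] open 0.058 force 65 wheel-top rel z 26.4 circ rel [1.2 1.4] 30.4 pct [[-26.2, -25.2, 24.5], [29.2, 30.0, 27.6]]
```

```bash
python3 -m jog '[{"rotation":[0,0,0],"translation":[7,-45,0],"grip":50},{"rotation":[0,0,0],"translation":[15,-92,0],"grip":50},{"rotation":[0,0,0],"translation":[23,-140,0],"grip":50},{"rotation":[0,0,0],"translation":[31,-188,0],"grip":50},{"rotation":[0,0,0],"translation":[39,-236,0],"grip":50},{"rotation":[0,0,0],"translation":[47,-284,0],"grip":50},{"rotation":[0,0,0],"translation":[53.4,-320,0],"grip":50},{"rotation":[0,0,0],"translation":[53.4,-326.7,-30],"grip":50},{"rotation":[0,0,0],"translation":[53.4,-326.7,-75],"grip":50},{"rotation":[0,0,0],"translation":[53.4,-326.7,-110],"grip":50},{"rotation":[0,0,0],"translation":[53.4,-326.7,-124],"grip":50},{"rotation":[0,0,0],"translation":[53.4,-326.7,-124],"grip":50},{"rotation":[0,0,0],"translation":[53.4,-326.7,-124],"grip":50}]' 60; python3 -m jog '[{"rotation":[0,0,0],"translation":[0,0,-4],"grip":50},{"rotation":[0,0,0],"translation":[0,0,-8],"grip":50},{"rotation":[0,0,0],"translation":[0,0,-8],"grip":50}]'
```

```text
time: 27.4
ee_pos: [0.4713, -0.0309, 0.0256]
tcp_rot: [-180.0, -0.0, 87.7]
wrist_force: [-0.2, 0.4, -0.2]
opening: 0.058
grasp_force: 66.6
time: 27.7
ee_pos: [0.4713, -0.0309, 0.0171]
tcp_rot: [-180.0, -0.0, 87.7]
wrist_force: [0.3, -0.0, -1.0]
opening: 0.0583
grasp_force: 66.6
```

```bash
python3 -m jog '[{"rotation":[0,0,0],"translation":[0,0,-3],"grip":50},{"rotation":[0,0,0],"translation":[0,0,-6],"grip":50},{"rotation":[0,0,0],"translation":[0,0,-6],"grip":50}]'; python3 -m jog '[{"rotation":[0,0,0],"translation":[0,0,0],"grip":78},{"rotation":[0,0,0],"translation":[0,0,0],"grip":78},{"rotation":[0,0,0],"translation":[0,0,40],"grip":85},{"rotation":[0,0,0],"translation":[0,0,90],"grip":85},{"rotation":[0,0,0],"translation":[0,0,140],"grip":85},{"rotation":[0,0,0],"translation":[0,0,140],"grip":85}]'; python3 w.py w6.png
```

```text
time: 28.0
ee_pos: [0.4711, -0.031, 0.0109]
tcp_rot: [-180.0, -0.0, 87.6]
wrist_force: [-1.2, -0.3, -0.5]
opening: 0.0585
grasp_force: 66.6
time: 28.6
ee_pos: [0.474, -0.0312, 0.1585]
tcp_rot: [179.4, 0.0, 87.6]
wrist_force: [0.3, -0.6, -1.2]
opening: 0.0852
grasp_force: 0.0
[ 0.4731 -0.0311  0.1551] [179.6   0.   87.6]
uv [311. 187.] circ [472.  -29.8] 30.2 rect [472.3 -29.6] [58.6 59.5] mean [472.  -28.6  35.8] V [209. 203. 142.]
```

```bash
python3 -m jog '[{"rotation":[0,0,0],"translation":[15,44,0],"grip":85},{"rotation":[0,0,0],"translation":[31,90,0],"grip":85},{"rotation":[0,0,0],"translation":[47,136,0],"grip":85},{"rotation":[0,0,0],"translation":[63,182,0],"grip":85},{"rotation":[0,0,0],"translation":[79,228,0],"grip":85},{"rotation":[0,0,0],"translation":[95,265,0],"grip":85},{"rotation":[0,0,0],"translation":[109.7,250,50],"grip":85},{"rotation":[0,0,0],"translation":[109.7,220,90],"grip":85},{"rotation":[0,0,0],"translation":[109.7,220,90],"grip":85}]'; python3 w.py w7.png
```

```text
time: 29.55
ee_pos: [0.5824, 0.1876, 0.2456]
tcp_rot: [179.7, -0.1, 87.6]
wrist_force: [0.2, 1.2, 0.3]
opening: 0.085
grasp_force: 0.0
[0.5821 0.188  0.2436] [ 1.798e+02 -1.000e-01  8.760e+01]
uv [152.   9.] circ [393.1 415.5] 29.2 rect [389.6 401.6] [28.8 58.5] mean [391.3 403.4  35.9] V [206. 118. 146.]
uv [105.  92.] circ [310.3 308.5] 30.3 rect [310.9 307.9] [57.8 58.5] mean [312.1 308.   35.9] V [210. 120. 149.]
uv [311.  95.] circ [582.2 271.5] 30.1 rect [582.1 271.4] [58.6 58.6] mean [582.3 271.8  35.9] V [170. 138.  93.]
uv [247. 314.] circ [472.4 -29.5] 30.5 rect [473.  -29.3] [60.1 56.7] mean [472.9 -27.5  35.8] V [209. 195. 128.]
```

```bash
python3 -m jog '[{"rotation":[0,0,0],"translation":[0,40,-20],"grip":85},{"rotation":[0,0,0],"translation":[0,82.3,-45],"grip":85},{"rotation":[0,0,0],"translation":[0,82.3,-90],"grip":85},{"rotation":[0,0,0],"translation":[0,82.3,-135],"grip":85},{"rotation":[0,0,0],"translation":[0,82.3,-175],"grip":85},{"rotation":[0,0,0],"translation":[0,82.3,-208],"grip":85},{"rotation":[0,0,0],"translation":[0,82.3,-225],"grip":85},{"rotation":[0,0,0],"translation":[0,82.3,-231],"grip":85},{"rotation":[0,0,0],"translation":[0,82.3,-231],"grip":50},{"rotation":[0,0,0],"translation":[0,82.3,-231],"grip":50},{"rotation":[0,0,0],"translation":[0,82.3,-231],"grip":50},{"rotation":[0,0,0],"translation":[0,82.3,-231],"grip":50},{"rotation":[0,0,0],"translation":[0,82.3,-190],"grip":50},{"rotation":[0,0,0],"translation":[0,82.3,-145],"grip":50},{"rotation":[0,0,0],"translation":[0,82.3,-95],"grip":50},{"rotation":[0,0,0],"translation":[0,82.3,-90],"grip":50},{"rotation":[0,0,0],"translation":[0,82.3,-90],"grip":50}]' 60; python3 held.py
```

```text
time: 31.3
ee_pos: [0.582, 0.2717, 0.1538]
tcp_rot: [179.8, -0.1, 87.6]
wrist_force: [0.2, 0.1, -1.4]
opening: 0.0582
grasp_force: 64.6
tcp [0.5813 0.2714 0.1515] open 0.0582 force 65 wheel-top rel z 26.7 circ rel [2.5 1.4] 31.1 pct [[-26.0, -25.8, 24.9], [29.5, 29.2, 28.0]]
```

```bash
python3 -m jog '[{"rotation":[0,0,0],"translation":[-20,-42,0],"grip":50},{"rotation":[0,0,0],"translation":[-41,-86,0],"grip":50},{"rotation":[0,0,0],"translation":[-62,-131,0],"grip":50},{"rotation":[0,0,0],"translation":[-83,-176,0],"grip":50},{"rotation":[0,0,0],"translation":[-103,-220,0],"grip":50},{"rotation":[0,0,0],"translation":[-106.9,-228.4,-30],"grip":50},{"rotation":[0,0,0],"translation":[-106.9,-228.4,-75],"grip":50},{"rotation":[0,0,0],"translation":[-106.9,-228.4,-110],"grip":50},{"rotation":[0,0,0],"translation":[-106.9,-228.4,-124],"grip":50},{"rotation":[0,0,0],"translation":[-106.9,-228.4,-124],"grip":50},{"rotation":[0,0,0],"translation":[-106.9,-228.4,-128],"grip":50},{"rotation":[0,0,0],"translation":[-106.9,-228.4,-132],"grip":50},{"rotation":[0,0,0],"translation":[-106.9,-228.4,-132],"grip":50}]' 60
```

```text
time: 32.65
ee_pos: [0.4745, 0.043, 0.0196]
tcp_rot: [180.0, -0.0, 87.7]
wrist_force: [-0.4, -0.1, -0.6]
opening: 0.0581
grasp_force: 66.5
```

```bash
python3 -m jog '[{"rotation":[0,0,0],"translation":[0,0,-4],"grip":50},{"rotation":[0,0,0],"translation":[0,0,-7.5],"grip":50},{"rotation":[0,0,0],"translation":[0,0,-7.5],"grip":50}]'; python3 -m jog '[{"rotation":[0,0,0],"translation":[0,0,0],"grip":78},{"rotation":[0,0,0],"translation":[0,0,0],"grip":78},{"rotation":[0,0,0],"translation":[0,0,40],"grip":85},{"rotation":[0,0,0],"translation":[0,0,90],"grip":85},{"rotation":[0,0,0],"translation":[0,0,140],"grip":85},{"rotation":[0,0,0],"translation":[9,45,165],"grip":85},{"rotation":[0,0,0],"translation":[18,94,190],"grip":85},{"rotation":[0,0,0],"translation":[25,143,220],"grip":85},{"rotation":[0,0,0],"translation":[30,192,230],"grip":85},{"rotation":[0,0,0],"translation":[33,241,230],"grip":85},{"rotation":[0,0,0],"translation":[35,280,230],"grip":85},{"rotation":[0,0,0],"translation":[35,280,230],"grip":85},{"rotation":[0,0,0],"translation":[35,280,230],"grip":85}]'; python3 w.py w8.png
```

```text
time: 32.95
ee_pos: [0.4741, 0.0429, 0.0115]
tcp_rot: [-180.0, 0.0, 87.6]
wrist_force: [-0.6, -0.3, 0.3]
opening: 0.0582
grasp_force: 66.5
time: 34.25
ee_pos: [0.5088, 0.324, 0.2411]
tcp_rot: [-179.9, 0.0, 87.8]
wrist_force: [0.3, -0.6, 0.8]
opening: 0.0848
grasp_force: 0.0
[0.509  0.3228 0.2415] [-180.     0.    87.7]
uv [314.  86.] circ [510.8 418.6] 30.1 rect [510.3 418.6] [57.8 58.7] mean [510.8 418.4  35.8] V [178. 144.  98.]
uv [212.  94.] circ [392.5 417. ] 30.1 rect [392.8 417.3] [57.4 59.5] mean [394.  417.2  35.9] V [172.  84. 103.]
uv [163. 187.] circ [310.3 308.7] 30.3 rect [310.9 308.7] [59.3 58.1] mean [311.8 309.4  35.9] V [169.  80. 100.]
uv [302. 340.] circ [475.9  44.9] 29.4 rect [479.1  56.6] [31.6 58.5] mean [478.1  56.2  35.7] V [218.  200.  128.5]
```

```bash
python3 -m jog '[{"rotation":[0,0,0],"translation":[0.3,47,-10],"grip":85},{"rotation":[0,0,0],"translation":[0.3,95,-35],"grip":85},{"rotation":[0,0,0],"translation":[0.3,95,-80],"grip":85},{"rotation":[0,0,0],"translation":[0.3,95,-125],"grip":85},{"rotation":[0,0,0],"translation":[0.3,95,-170],"grip":85},{"rotation":[0,0,0],"translation":[0.3,95,-205],"grip":85},{"rotation":[0,0,0],"translation":[0.3,95,-224],"grip":85},{"rotation":[0,0,0],"translation":[0.3,95,-231],"grip":85},{"rotation":[0,0,0],"translation":[0.3,95,-231],"grip":50},{"rotation":[0,0,0],"translation":[0.3,95,-231],"grip":50},{"rotation":[0,0,0],"translation":[0.3,95,-231],"grip":50},{"rotation":[0,0,0],"translation":[0.3,95,-231],"grip":50},{"rotation":[0,0,0],"translation":[0.3,95,-190],"grip":50},{"rotation":[0,0,0],"translation":[0.3,95,-145],"grip":50},{"rotation":[0,0,0],"translation":[0.3,95,-95],"grip":50},{"rotation":[0,0,0],"translation":[0.3,95,-90],"grip":50},{"rotation":[0,0,0],"translation":[0.3,95,-90],"grip":50}]' 60; python3 held.py
```

```text
time: 36.0
ee_pos: [0.5103, 0.4186, 0.1547]
tcp_rot: [179.8, -0.2, 87.6]
wrist_force: [0.0, 0.0, -1.6]
opening: 0.0581
grasp_force: 64.5
tcp [0.5097 0.4181 0.1523] open 0.0581 force 65 wheel-top rel z 25.1 circ rel [1.8 1.5] 30.0 pct [[-25.9, -25.2, 23.3], [29.5, 29.9, 26.4]]
```

```bash
python3 -m jog '[{"rotation":[0,0,0],"translation":[-5,-45,0],"grip":50},{"rotation":[0,0,0],"translation":[-10,-93,0],"grip":50},{"rotation":[0,0,0],"translation":[-15,-141,0],"grip":50},{"rotation":[0,0,0],"translation":[-20,-189,0],"grip":50},{"rotation":[0,0,0],"translation":[-25,-237,0],"grip":50},{"rotation":[0,0,0],"translation":[-30,-285,0],"grip":50},{"rotation":[0,0,0],"translation":[-31.8,-301.1,-15],"grip":50},{"rotation":[0,0,0],"translation":[-31.8,-301.1,-60],"grip":50},{"rotation":[0,0,0],"translation":[-31.8,-301.1,-100],"grip":50},{"rotation":[0,0,0],"translation":[-31.8,-301.1,-122],"grip":50},{"rotation":[0,0,0],"translation":[-31.8,-301.1,-122],"grip":50},{"rotation":[0,0,0],"translation":[-31.8,-301.1,-127],"grip":50},{"rotation":[0,0,0],"translation":[-31.8,-301.1,-132],"grip":50},{"rotation":[0,0,0],"translation":[-31.8,-301.1,-132],"grip":50}]' 60
```

```text
time: 37.45
ee_pos: [0.4773, 0.1168, 0.0193]
tcp_rot: [-180.0, 0.0, 87.6]
wrist_force: [0.5, -0.2, -0.5]
opening: 0.058
grasp_force: 67.7
```

Now release, then move back over the row and look.

```bash
python3 -m jog '[{"rotation":[0,0,0],"translation":[0,0,-4],"grip":50},{"rotation":[0,0,0],"translation":[0,0,-7],"grip":50},{"rotation":[0,0,0],"translation":[0,0,-7],"grip":50}]'; python3 -m jog '[{"rotation":[0,0,0],"translation":[0,0,0],"grip":78},{"rotation":[0,0,0],"translation":[0,0,0],"grip":78},{"rotation":[0,0,0],"translation":[0,0,40],"grip":85},{"rotation":[0,0,0],"translation":[0,0,90],"grip":85},{"rotation":[0,0,0],"translation":[0,-30,140],"grip":85},{"rotation":[0,0,0],"translation":[0,-75,170],"grip":85},{"rotation":[0,0,0],"translation":[0,-120,200],"grip":85},{"rotation":[0,0,0],"translation":[-3,-165,240],"grip":85},{"rotation":[0,0,0],"translation":[-4,-190,240],"grip":85},{"rotation":[0,0,0],"translation":[-4,-190,240],"grip":85}]'; python3 w.py w9.png; python3 - <<'E'
from h import *
snap("top","top2.png")
for t in("drilled1","blank1"):
    for x in spotter.mark_of("top",t): print(t,np.round(x["uv"]),round(x["confidence"],2),np.round(atz("top",x["uv"],.02),3))
E
```

```text
time: 37.75
ee_pos: [0.4779, 0.1168, 0.0132]
tcp_rot: [180.0, -0.0, 87.6]
wrist_force: [-1.3, -0.1, 2.7]
opening: 0.0581
grasp_force: 67.9
time: 38.75
ee_pos: [0.474, -0.0774, 0.2554]
tcp_rot: [179.8, 0.1, 87.4]
wrist_force: [-0.5, -0.2, 0.6]
opening: 0.0851
grasp_force: 0.0
[ 0.4739 -0.0754  0.2539] [179.9   0.   87.4]
uv [311.  11.] circ [478.5 115.1] 29.4 rect [478.  104.9] [33.6 57.7] mean [478.  106.9  35.8] V [160. 129.  88.]
uv [310.  64.] circ [474.6  43. ] 30.2 rect [474.3  43.2] [57.2 59.7] mean [474.6  42.8  35.8] V [165. 133.  91.]
uv [311. 126.] circ [472.1 -29.7] 30.2 rect [472.1 -29.6] [58.3 58.6] mean [472.  -29.4  35.9] V [166. 134.  90.]
drilled1 [457. 207.] 0.94 [ 0.516 -0.394  0.02 ]
drilled1 [433. 243.] 0.91 [ 0.407 -0.319  0.02 ]
drilled1 [428. 214.] 0.8 [ 0.495 -0.305  0.02 ]
drilled1 [462. 237.] 0.59 [ 0.426 -0.406  0.02 ]
blank1 [223. 277.] 0.83 [0.31  0.315 0.02 ]
blank1 [291. 222.] 0.72 [0.472 0.111 0.02 ]
blank1 [190. 250.] 0.67 [0.391 0.414 0.02 ]
blank1 [333. 223.] 0.56 [ 0.47  -0.018  0.02 ]
blank1 [316. 220.] 0.53 [0.477 0.037 0.02 ]
```

View pics/w9.png

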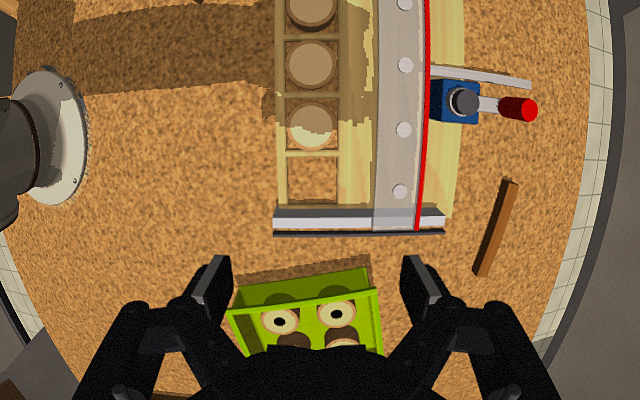

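View pics/top2.png

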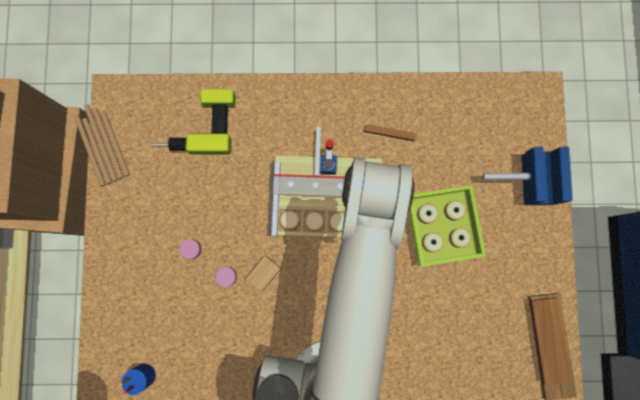

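Three blanks sit flat in pockets at (311,11), (310,64) and (311,126). The top view shows all four drilled wheels in the bin at (428,214), (457,210), (432,242) and (460,238). Back to the knob.

```bash
python3 -m jog '[{"rotation":[0,0,0],"translation":[47,16,0],"grip":60},{"rotation":[0,0,0],"translation":[94,32,0],"grip":55},{"rotation":[0,0,0],"translation":[141,48,-20],"grip":55},{"rotation":[0,0,0],"translation":[186,63,-40],"grip":55},{"rotation":[0,0,0],"translation":[213.3,72.3,-60],"grip":55},{"rotation":[0,0,0],"translation":[213.3,72.3,-60],"grip":55},{"rotation":[0,0,0],"translation":[213.3,72.3,-100],"grip":55},{"rotation":[0,0,0],"translation":[213.3,72.3,-135],"grip":55},{"rotation":[0,0,0],"translation":[213.3,72.3,-148],"grip":55},{"rotation":[0,0,0],"translation":[213.3,72.3,-148],"grip":20},{"rotation":[0,0,0],"translation":[213.3,72.3,-148],"grip":20},{"rotation":[0,0,0],"translation":[213.3,72.3,-148],"grip":20},{"rotation":[0,0,0],"translation":[213.3,72.3,-148],"grip":20}]' 40; python3 circ.py 638 0.3 50 687.9 -1.2 -20 -380 -18
```

```text
time: 40.25
ee_pos: [0.6878, -0.0007, 0.1071]
tcp_rot: [179.8, -0.0, 87.6]
wrist_force: [0.4, 1.6, 5.1]
opening: 0.0229
grasp_force: 40.8
-20.0 -2.9 -15.6
-38.0 -10.5 -29.3
-56.0 -21.9 -40.0
-74.0 -36.1 -46.6
-92.0 -51.6 -48.5
-110.0 -67.0 -45.5
-128.0 -80.7 -37.9
-146.0 -91.4 -26.5
-164.0 -98.0 -12.3
-182.0 -99.9 3.2
-200.0 -96.9 18.6
-218.0 -89.3 32.3
-236.0 -77.9 43.0
-254.0 -63.7 49.6
-272.0 -48.2 51.5
-290.0 -32.8 48.5
-308.0 -19.1 40.9
-326.0 -8.4 29.5
-344.0 -1.8 15.3
-362.0 0.1 -0.2
-380.0 -2.9 -15.6
```

```bash
python3 -m jog '[{"rotation":[0,0,0],"translation":[-2.9,-15.6,0],"grip":20},{"rotation":[0,0,0],"translation":[-10.5,-29.3,0],"grip":20},{"rotation":[0,0,0],"translation":[-21.9,-40,0],"grip":20},{"rotation":[0,0,0],"translation":[-36.1,-46.6,0],"grip":20},{"rotation":[0,0,0],"translation":[-51.6,-48.5,0],"grip":20},{"rotation":[0,0,0],"translation":[-67,-45.5,0],"grip":20},{"rotation":[0,0,0],"translation":[-80.7,-37.9,0],"grip":20},{"rotation":[0,0,0],"translation":[-91.4,-26.5,0],"grip":20},{"rotation":[0,0,0],"translation":[-98,-12.3,0],"grip":20},{"rotation":[0,0,0],"translation":[-99.9,3.2,0],"grip":20}]' 40; python3 -m jog '[{"rotation":[0,0,0],"translation":[3,15.4,0],"grip":20},{"rotation":[0,0,0],"translation":[10.6,29.1,0],"grip":20},{"rotation":[0,0,0],"translation":[22,39.8,0],"grip":20},{"rotation":[0,0,0],"translation":[36.2,46.4,0],"grip":20},{"rotation":[0,0,0],"translation":[51.7,48.3,0],"grip":20},{"rotation":[0,0,0],"translation":[67.1,45.3,0],"grip":20},{"rotation":[0,0,0],"translation":[80.8,37.7,0],"grip":20},{"rotation":[0,0,0],"translation":[91.5,26.3,0],"grip":20},{"rotation":[0,0,0],"translation":[98.1,12.1,0],"grip":20},{"rotation":[0,0,0],"translation":[100,-3.4,0],"grip":20}]' 40
```

```text
time: 41.25
ee_pos: [0.5877, 0.0021, 0.1071]
tcp_rot: [179.8, 0.0, 87.6]
wrist_force: [6.9, -3.0, 6.0]
opening: 0.023
grasp_force: 41.3
time: 42.25
ee_pos: [0.6881, -0.001, 0.107]
tcp_rot: [179.9, -0.0, 87.7]
wrist_force: [-7.7, 2.9, 12.7]
opening: 0.0231
grasp_force: 42.0
```

Second turn the same way, ending a little past to bring it to the stop.

```bash
python3 -m jog '[{"rotation":[0,0,0],"translation":[-3,-15.4,0],"grip":20},{"rotation":[0,0,0],"translation":[-10.6,-29.1,0],"grip":20},{"rotation":[0,0,0],"translation":[-22,-39.8,0],"grip":20},{"rotation":[0,0,0],"translation":[-36.2,-46.4,0],"grip":20},{"rotation":[0,0,0],"translation":[-51.7,-48.3,0],"grip":20},{"rotation":[0,0,0],"translation":[-67.1,-45.3,0],"grip":20},{"rotation":[0,0,0],"translation":[-80.8,-37.7,0],"grip":20},{"rotation":[0,0,0],"translation":[-91.5,-26.3,0],"grip":20},{"rotation":[0,0,0],"translation":[-98.1,-12.1,0],"grip":20},{"rotation":[0,0,0],"translation":[-100,3.4,0],"grip":20}]' 40; python3 -m jog '[{"rotation":[0,0,0],"translation":[3,15.4,0],"grip":20},{"rotation":[0,0,0],"translation":[10.6,29.1,0],"grip":20},{"rotation":[0,0,0],"translation":[22,39.8,0],"grip":20},{"rotation":[0,0,0],"translation":[36.2,46.4,0],"grip":20},{"rotation":[0,0,0],"translation":[51.7,48.3,0],"grip":20},{"rotation":[0,0,0],"translation":[67.1,45.3,0],"grip":20},{"rotation":[0,0,0],"translation":[80.8,37.7,0],"grip":20},{"rotation":[0,0,0],"translation":[91.5,26.3,0],"grip":20},{"rotation":[0,0,0],"translation":[98.1,12.1,0],"grip":20},{"rotation":[0,0,0],"translation":[100,-3.4,0],"grip":20},{"rotation":[0,0,0],"translation":[100,-4.4,0],"grip":20},{"rotation":[0,0,0],"translation":[100,-4.4,0],"grip":20}]' 40; python3 -m jog '[{"rotation":[0,0,0],"translation":[0,0,0],"grip":50},{"rotation":[0,0,0],"translation":[0,0,0],"grip":55},{"rotation":[0,0,0],"translation":[0,0,50],"grip":70},{"rotation":[0,0,0],"translation":[0,0,100],"grip":85},{"rotation":[0,0,0],"translation":[-50,-20,148],"grip":85},{"rotation":[0,0,0],"translation":[-98,-38,148],"grip":85},{"rotation":[0,0,0],"translation":[-145,-56,148],"grip":85},{"rotation":[0,0,0],"translation":[-190,-73,148],"grip":85},{"rotation":[0,0,0],"translation":[-213,-80,148],"grip":85},{"rotation":[0,0,0],"translation":[-213,-80,148],"grip":85}]'; python3 - <<'E'
from h import *
p,D,o,rays,C=wsnap("w10.png")
hsv=cv2.cvtColor(p,cv2.COLOR_RGB2HSV);H,S=hsv[:,:,0],hsv[:,:,1];z=C[:,:,2]
red=((H<8)|(H>172))&(S>150)
q=C[red&(abs(z-.052)<.005)]; print("rededge",np.polyfit(q[:,1],q[:,0],1))
q=C[red&(abs(z-.139)<.005)]; print("knob",q.mean(0))
print(readout.get_obs()["ee_pos"])
E
```

```text
time: 43.25
ee_pos: [0.5877, 0.0022, 0.1071]
tcp_rot: [179.8, 0.0, 87.6]
wrist_force: [6.1, -2.4, 6.0]
opening: 0.0226
grasp_force: 41.2
time: 44.45
ee_pos: [0.6879, -0.0013, 0.107]
tcp_rot: [179.8, -0.1, 87.7]
wrist_force: [0.3, 5.7, 9.0]
opening: 0.0223
grasp_force: 41.8
time: 45.45
ee_pos: [0.4702, -0.0833, 0.2541]
tcp_rot: [180.0, 0.0, 87.5]
wrist_force: [1.8, -0.0, 0.8]
opening: 0.085
grasp_force: 0.0
rededge [0.04170042 0.50053052]
knob [ 0.68467682 -0.00147829  0.13809651]
[ 0.47232039 -0.0828857   0.25376478]
```

View pics/w10.png

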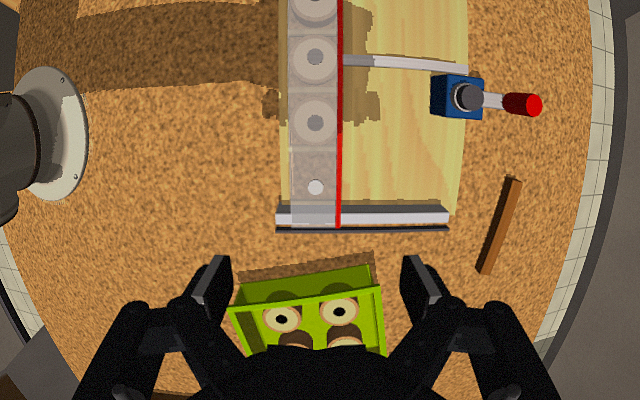

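The plate is over the three blanks with its red edge at column 340, and the crank arm points along +x with the knob at (522,103). Nothing is touched, so I'm handing in.

```bash
python3 -c "
from workcell import bot; print(bot.job_done())"
```

```text
the job is handed in; nothing more can be done
None
```

The job is handed in: all four drilled wheels are in the green bin, the three blanks lie flat in their own pockets, and the plate is cranked fully forward; the pine block, batten and drill were not touched, and no verdict was returned.

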